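# Hang the turned dolls in the slotted rack and lock it

### The job

Hang every wooden doll standing on the bench by its head in the slotted rack: bring the neck in at the open front of the slot, with the head above the board and the body below it, slide it in, round the corner and along into the long run, well clear of the corner, and let it hang there straight. When all of them hang in the long run, press the red keeper lever down until it snaps over and stays down by itself, so that its bolt locks the entry. Leave the glue bottle, the hammer and the paint pot where they are.

Things in the scene. Friction and masses are not known exactly. Their poses are not given: they have to be found in the camera images.
- rack: Fixed plywood rack. Origin: centre of underside, on the bench; x away from its open front, y along the board, z up. Board x -75..75, y -190..185 mm, 12 thick, top 115 mm above the bench, on 2 end panels and a back panel 12 thick; open below. An L-shaped slot 26 mm wide is cut right through it: entry run in along +x at y -95, then the long run along +y at x 10. All rack_ points have the rack's axes.
- rack_mouth (a point): Middle of the entry run where it opens at the board's front edge, level with the board's top (rack frame x -75, y -95, z 115 mm).
- rack_corner (a point): Where the middle lines of the entry run and the long run meet, level with the board's top (rack frame x 10, y -95, z 115 mm).
- rack_end (a point): Last hanging place of the long run, on its middle line 13 mm before the slot's closed end, level with the board's top (rack frame x 10, y 130, z 115 mm). It is 225 mm from the corner: room for four dolls 62 to 65 mm apart between centres.
- rack_bolt (a point): Middle of the top of the brass bolt's retracted place on the board (rack frame x -45, y -159, z 128 mm). Bolt 22 mm wide along x, 62 mm long along y, 13 mm high. Lever up: its tip is 20 mm short of the entry run and the run is free. Lever down: it has moved 40 mm along +y and bars the entry run. Site fixed to the rack.
- keeper (a joint): Angle of the sprung keeper lever, rad: 0 = up, at rest (arm points to the rack's -y side, 0.60 rad above level); grows as it is pressed down; 0.65 = fully down (0.05 rad below level). Hinge axis: rack's x. The spring pushes it back up until about 0.47 rad; there it passes a sprung ball detent, which then holds it down. Needs about 10 N on the pad, square to the arm.
- keeper_pad (a point): Middle of the upper face of the lever's red pad (40 x 40 x 10 mm), 95 mm from the pivot. Moves with the lever.
- keeper_pivot (a point): Pivot of the keeper lever (rack frame x -45, y -170, z 150 mm), between two steel bracket cheeks 30 mm wide along y that stand 45 mm above the board; beside the arm a steel plate 30 mm high reaches 60 mm out to -y.
- doll1: Turned wooden doll with red bands, 128 mm tall, 220 g, weighted foot; may be absent. Origin: centre of underside; z along its axis to the head. Foot 60 mm across up to 24 mm, waist 36 mm up to 60 mm; neck 18 mm, 60 to 88 mm; drum head 42 mm, 88 to 128 mm, flat below. Starts upright on the bench. Hung up, the head rests on the board, the origin 88 mm below the board's top.
- doll2: Turned wooden doll with green bands, 128 mm tall, 220 g, weighted foot; may be absent. Origin: centre of underside; z along its axis to the head. Foot 60 mm across up to 24 mm, waist 36 mm up to 60 mm; neck 18 mm, 60 to 88 mm; drum head 42 mm, 88 to 128 mm, flat below. Starts upright on the bench. Hung up, the head rests on the board, the origin 88 mm below the board's top.
- doll3: Turned wooden doll with blue bands, 128 mm tall, 220 g, weighted foot; may be absent. Origin: centre of underside; z along its axis to the head. Foot 60 mm across up to 24 mm, waist 36 mm up to 60 mm; neck 18 mm, 60 to 88 mm; drum head 42 mm, 88 to 128 mm, flat below. Starts upright on the bench. Hung up, the head rests on the board, the origin 88 mm below the board's top.
- doll4: Turned wooden doll with yellow bands, 128 mm tall, 220 g, weighted foot; may be absent. Origin: centre of underside; z along its axis to the head. Foot 60 mm across up to 24 mm, waist 36 mm up to 60 mm; neck 18 mm, 60 to 88 mm; drum head 42 mm, 88 to 128 mm, flat below. Starts upright on the bench. Hung up, the head rests on the board, the origin 88 mm below the board's top.
- doll5: Turned wooden doll with black bands, 128 mm tall, 220 g, weighted foot; may be absent. Origin: centre of underside; z along its axis to the head. Foot 60 mm across up to 24 mm, waist 36 mm up to 60 mm; neck 18 mm, 60 to 88 mm; drum head 42 mm, 88 to 128 mm, flat below. Starts upright on the bench. Hung up, the head rests on the board, the origin 88 mm below the board's top.
- glue: Bystander: white glue bottle, 56 mm across, 150 mm tall, standing; origin at the centre of its underside.
- mallet: Bystander: small hammer lying on the bench; origin under its middle.
- paint_pot: Bystander: blue open pot, 72 mm across, 70 mm tall; origin at the centre of its underside.
Mind the look-alikes: they are no part of the job. What is shaped like the doll1 but turquoise is not meant. What is shaped like the doll5 but purple is not meant.

How it is judged:
On the way, in this order (a step that is already met when the one before it is completed fails the run):
1. every doll hangs by its head in the long run of the slot (x of doll1 in the frame of rack_end between -0.012 and 0.012 m and y of each of doll1, doll2, doll3, doll4, doll5 in the frame of rack_corner above 0.025 m and y of each of doll1, doll2, doll3, doll4, doll5 in the frame of rack_end below 0.012 m and z of doll1 in the frame of rack_end between -0.094 and -0.082 m and angle between each of doll1, doll2, doll3, doll4, doll5's own z axis and vertical below 0.15 rad and linear speed of each of doll1, doll2, doll3, doll4, doll5 below 0.05 m/s and x of doll2 in the frame of rack_end between -0.012 and 0.012 m and z of doll2 in the frame of rack_end between -0.094 and -0.082 m and x of doll3 in the frame of rack_end between -0.012 and 0.012 m and z of doll3 in the frame of rack_end between -0.094 and -0.082 m and x of doll4 in the frame of rack_end between -0.012 and 0.012 m and z of doll4 in the frame of rack_end between -0.094 and -0.082 m and x of doll5 in the frame of rack_end between -0.012 and 0.012 m and z of doll5 in the frame of rack_end between -0.094 and -0.082 m), for 0.3 s.
2. then the keeper lever is pressed down past its snap point (value of joint keeper above 0.57 rad), for 0.2 s.
At the end, for the whole second after the job is handed in: Every doll present hangs upright (within 0.15 rad) and still by its head in the long run: its axis within 12 mm of the run's middle line, more than 25 mm past the corner, its head resting on the board within 6 mm; and the keeper lever stays latched by itself beyond 0.57 rad (all of step 1 and value of joint keeper above 0.57 rad); the robot touches nothing.
It fails at once if glue bottle, hammer or paint pot moved by more than 30 mm (distance of any of glue, mallet, paint_pot from where it was at the start of the episode above 0.03 m).
Of doll1, doll2, doll3, doll4, doll5 only 3 to 4 are there at a start; the rules pass over those that are not, and their reading is None.
At some moment in a run one of doll1, doll2, doll3, doll4, doll5 may be knocked a few centimetres aside while the robot is not near it.
It also fails if it takes over 210 s, if anything falls off the work surface, if the arm or the gripper's body presses on something with over 40 N, if the wrist force passes 120 N, or if a joint passes its speed limit or range.

### The arm

A 6-joint arm with a two-finger parallel gripper is mounted at the origin on the work surface. World frame = base frame: x ahead of the robot, y to its left, z up, the work surface at z = 0. Lengths are in m, angles in rad, forces in N, time in s.
With the tool pointing down it reaches from about 0.35 to 0.775 m from the base axis. Payload 7.3 kg.
Tool frame: the origin (TCP) lies at the very end of the fingers, on their centre line; the grasp point (between the pads) lies 19 mm behind it; z points along the fingers, y is the direction in which the jaws open and shut (so a half turn about z gives the same grasp; the last joint's range is limited). The gripper opens to 92 mm and grips with 3 to 60 N. Pads are 19 mm wide; open, the fingers measure 130 mm over their backs; the gripper's body (75 mm by 190 mm) begins 47 mm behind the grasp point.
Start: joints at [1.115, 0.342, 1.524, -0, 1.275, -0.146], TCP at [0.16, 0.5, 0.227] pointing down, gripper open.
Joint ranges: [-2.53, 2.53], [-0.77, 2.02], [0.04, 2.7], [-1, 4.14], [0.28, 2.66], [-3.11, 3.11]. Speed limits (rad/s): [2.57, 2.57, 3.14, 3.14, 3.14, 3.14].

### API

Orientations are given as a unit quaternion [x, y, z, w].
In Python, from plant import bot, cams, workorder gives the robot as it stands. The module is installed in compiled form; this text tells all that it offers.
- The arm moves only by the tool jog_arm, never from a script. Its argument "increments" is a list of rows, each an object of numbers: "tx", "ty", "tz": the shift along the tool's x, y, z in mm; "ax", "ay", "az": the turn, a rotation vector about the tool's x, y, z in rad; "fingers": the finger opening in mm, from 0 to 91.8. A call has 1 to 5 rows; each row shifts and turns the pose as measured when the row begins, along the tool's axes as they then stand; what a row does not reach is not made up. A row lasts 1/10 s, in which the tool goes at most 50 mm and 8.59 degrees, less where a joint would pass 70% of its speed; a pose out of reach is approached as far as the arm can. A call is refused whole if a number of a shift passes 50 or a number of a turn 0.15, either way. A call with a gripper value outside its range is refused whole. The fingers move at their own pace and stop on an object; "newtons" is the grip in N (left out, the last holds). Time passes only in rows, so rows that do not move let the fingers close. It gives the time, the measured TCP pose, the force and the opening at its end, in the units of the state.
- bot.observe(): the state, without advancing time (a new reading comes with each control period).
- cams.camera(name): name is "side" or "top" or "wrist"; returns (picture, depth): 420x560x3 uint8, red, green, blue; 420x560 float32, m along the optical axis (not along the pixel's ray), 0 where there is no reading.
- cams.camera_info(name): a dict with "mtx" (3x3 intrinsics, pixels), "R" (3x3) and "t" (3): a world point X has camera coordinates R X + t. Camera axes: x right, y down, z forward; pixel columns grow to the right and rows downward; lengths in m; the calibration is good to about 2 mm. A picture is of the moment at which its call begins: read the wrist's pose just before it. camera_info takes no time and is no camera call; for the wrist camera it gives the pose at the moment of the call.
- workorder.hand_in(): hands the job in, once; it reports no verdict.
The state is a dict: "t": time; "q": joint angles; "joint_vel": joint speeds; "effort": joint torques, N m; "eef_pos": TCP position; "eef_rot": TCP orientation; "force": force on the tool from outside, world axes, zero at the start; "moment": the same for the moment, N m; "gripper_width": opening from 0.0 (shut) to 1.0 (fully open).
Only numpy, scipy, OpenCV 4.12 (cv2) and the standard library are available. Lean on these libraries where they do the work, as an engineer would, in place of code of your own. Each camera call takes 0.05 s, during which the arm holds its last target. There are 200 camera calls.

## Working session

There is one attempt and no reset: what is moved stays moved. The work goes in short steps, Python scripts to look and compute and a tool call to move; the robot and the scene stay as the last step left them, time stands still between calls to the robot, and variables do not carry over. Pictures are saved under pics/ and viewed, about 12 in all and at most 16, crops included, and the job is handed in when it is done.

Besides the shell and the picture viewer there is one more tool, called after ">>>" as a command line: name --argument value ..., lists and objects as JSON in quotes. jog_arm: Moves the arm, as the interface text tells. Its arguments: {"type":"object","properties":{"increments":{"type":"array"},"newtons":{"type":"number"}},"required":["increments"]}

```bash
mkdir -p pics
cat > h.py <<'E'
from plant import bot,cams,workorder
import numpy as np,cv2
from scipy.spatial.transform import Rotation as Ro
def shot(n,f=None):
    i=cams.camera_info(n); p,d=cams.camera(n)
    np.savez('pics/%s.npz'%(f or n),p=p,d=d,**{k:np.array(i[k]) for k in('mtx','R','t')})
    if f: cv2.imwrite('pics/%s.png'%f,p[:,:,::-1])
    return p,d,i
def pts(d,i):
    K=np.array(i['mtx']);v,u=np.indices(d.shape)
    c=np.stack([(u-K[0,2])/K[0,0]*d,(v-K[1,2])/K[1,1]*d,d],-1)
    return (c-np.array(i['t']))@np.array(i['R'])
def onplane(i,u,v,z):
    K=np.array(i['mtx']);R=np.array(i['R']);t=np.array(i['t'])
    r=R.T@np.linalg.inv(K)@[u,v,1];o=-R.T@t
    return o+r*(z-o[2])/r[2]
E
python3 - <<'E'
from h import *
s=bot.observe();print(s)
a=shot('top','top1');b=shot('side','side1')
cv2.imwrite('pics/top1.png',a[0][:,:,::-1])
for x in(a,b):print(x[2])
E
```

```text
{'t': 0.0, 'q': array([ 1.11501636e+00,  3.42731202e-01,  1.52504486e+00, -1.01355437e-05,
        1.27543656e+00, -1.45966991e-01]), 'joint_vel': array([-0.00186987, -0.00031477,  0.00104331, -0.00049512, -0.00100369,
       -0.00122352]), 'effort': array([ 1.91674453e-04, -4.31238377e+01, -2.44217777e+01,  7.17640459e-02,
        5.60030504e-02, -1.17391501e-04]), 'eef_pos': array([0.15983492, 0.49962324, 0.22603087]), 'eef_rot': array([ 1.54286196e-01,  9.88025867e-01, -7.75032239e-04, -2.35412408e-04]), 'force': array([-0.52429742, -0.2181551 ,  0.89135154]), 'moment': array([0.00855816, 0.04426124, 0.02788158]), 'gripper_width': 0.9981222056099569}
{'mtx': array([[429.16342191,   0.        , 275.78766492],
       [  0.        , 429.16342191, 205.60177965],
       [  0.        ,   0.        ,   1.        ]]), 'R': array([[ 0.01808939, -0.9996753 ,  0.01794607],
       [-0.99295763, -0.02006387, -0.11675866],
       [ 0.11708082, -0.01570759, -0.99299816]]), 't': array([-0.05174678,  0.59507952,  1.13908901])}
{'mtx': array([[423.37802158,   0.        , 279.03095305],
       [  0.        , 423.37802158, 205.27048005],
       [  0.        ,   0.        ,   1.        ]]), 'R': array([[ 0.96666926, -0.25544621,  0.01725644],
       [-0.15900061, -0.65179051, -0.74154429],
       [ 0.20067226,  0.71408428, -0.67068195]]), 't': array([-0.56420788,  0.17281939,  1.16635147])}
```

View pics/top1.png

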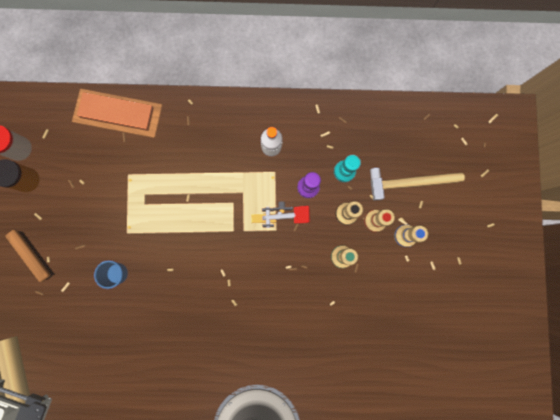

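View pics/side1.png

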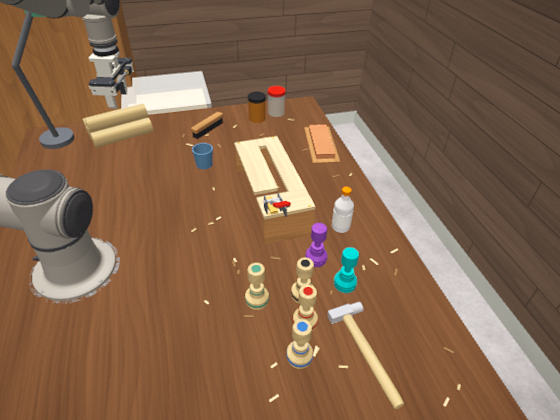

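Top: the entry run at (238,218) opens toward the robot and the long run extends left. Doll heads are black (354,209), red (386,217), blue (420,234) and green (350,257). Purple (312,181) and turquoise (352,162) are the decoys, and yellow is absent. The side view agrees.

```bash
cat > m.py <<'E'
from h import *
def heads(p,d,i):
    # top caps: band of points at 118..140mm above bench near each seed (heads 128 mm tall)
    P=pts(d,i); z=P[...,2]
    m=((z>.117)&(z<.138)&(d>0)).astype(np.uint8)
    hsv=cv2.cvtColor(p,cv2.COLOR_RGB2HSV)
    n,l,st,c=cv2.connectedComponentsWithStats(m,connectivity=4)
    for k in range(1,n):
        if st[k,4]<60: continue
        q=P[l==k]; h=np.median(hsv[l==k],0)
        w=onplane(i,*((q:=np.argwhere(l==k)[:,::-1]).min(0)+q.max(0))/1. *0.5 if False else (q.min(0)+q.max(0))/2,.128)
        print('px',c[k].round(),'A',st[k,4],'xy mm',(w[:2]*1000).round(1),'z',np.median(z[l==k]).round(4),'hsv',h)
E
sed -i "s/w=onplane.*/q=np.argwhere(l==k)[:,::-1]; w=onplane(i,*((q.min(0)+q.max(0))\/2),.128)/" m.py
python3 - <<'E'
from m import *
f=np.load('pics/top1.npz');p,d=f['p'],f['d'];i=f
heads(p,d,i)
P=pts(d,i)
z=P[...,2]; hsv=cv2.cvtColor(p,cv2.COLOR_RGB2HSV)
v,u=np.indices(d.shape)
m=((abs(z-.115)<.008)&(u>110)&(u<290)&(v>160)&(v<245)).astype(np.uint8)
n,l,st,c=cv2.connectedComponentsWithStats(m);k=1+st[1:,4].argmax()
w=np.array([onplane(i,x,y,.115)[:2]*1000 for y,x in np.argwhere(l==k)],np.float32)
r=cv2.minAreaRect(w);print(st[k],r,np.median(z[l==k]));print(cv2.boxPoints(r))
# slot pixels: not board in interior
inv=((l!=k)).astype(np.uint8)
sl=[]
for row in (210,215,220,225):
    xs=np.where(l[row,200:260]!=k)[0]+200; print('entry',row,onplane(i,xs[xs<250].mean(),row,.115).round(4),xs[0],xs[-1])
for col in (155,175,195,215):
    ys=np.where(l[185:215,col]!=k)[0]+185; print('long',col,onplane(i,col,ys.mean(),.115).round(4),ys[0],ys[-1])
E
```

```text
px [351. 163.] A 209 xy mm [ 699.9 -230.5] z 0.128 hsv [ 90. 200. 207.]
px [312. 180.] A 210 xy mm [ 652.4 -128.4] z 0.1281 hsv [139. 149. 205.]
px [354. 209.] A 214 xy mm [ 580.4 -235.2] z 0.1284 hsv [ 19.  99. 185.]
px [385. 217.] A 218 xy mm [ 561.7 -314.9] z 0.128 hsv [ 18. 107. 207.]
px [257. 218.] A 133 xy mm [552.8   6.4] z 0.1284 hsv [ 21. 137. 235.]
px [418. 233.] A 222 xy mm [ 521.7 -399.1] z 0.1278 hsv [ 19. 104. 196.]
px [349. 256.] A 221 xy mm [ 462.3 -223.6] z 0.1281 hsv [ 20. 101. 190.]
[ 127  172  149   61 7102] ((592.4087524414062, 151.41989135742188), (150.62181091308594, 374.73236083984375), 2.2451605796813965) 0.11563986107743487
[[509.81552  335.6919  ]
 [524.4958   -38.752796]
 [675.00195  -32.85211 ]
 [660.3217   341.5926  ]]
entry 210 [0.5733 0.0581 0.115 ] 233 242
entry 215 [0.5606 0.0577 0.115 ] 233 259
entry 220 [0.5478 0.06   0.115 ] 226 259
entry 225 [0.5352 0.057  0.115 ] 233 242
long 155 [0.5973 0.2682 0.115 ] 195 203
long 175 [0.5996 0.2176 0.115 ] 194 203
long 195 [0.6019 0.167  0.115 ] 194 202
long 215 [0.6042 0.1162 0.115 ] 193 202
```

>>> jog_arm --increments '[{"az": 0.149,"tz": -20},{"az": 0.149,"tz": -20},{"az": 0.149,"tz": -20},{"az": 0.149,"tz": -20},{"az": 0.149,"tz": -20}]'

```text
invalid input at $.increments[0]: expected keys tx, ty, tz, ax, ay, az, fingers
```

>>> jog_arm --increments '[{"az": 0.149},{"az": 0.149},{"az": 0.149},{"az": 0.149},{"az": 0.149}]'

```text
invalid input at $.increments[0]: expected keys tx, ty, tz, ax, ay, az, fingers
```

>>> jog_arm --increments '[{"tx": 0,"ty": 0,"tz": -20,"ax": 0,"ay": 0,"az": 0.149,"fingers": 75},{"tx": 0,"ty": 0,"tz": -20,"ax": 0,"ay": 0,"az": 0.149,"fingers": 75},{"tx": 0,"ty": 0,"tz": -20,"ax": 0,"ay": 0,"az": 0.149,"fingers": 75},{"tx": 0,"ty": 0,"tz": -20,"ax": 0,"ay": 0,"az": 0.149,"fingers": 75},{"tx": 0,"ty": 0,"tz": -20,"ax": 0,"ay": 0,"az": 0.149,"fingers": 75}]'

```text
t: 0.6
eef_pos: [0.1589, 0.4976, 0.324]
eef_rot: [0.508, 0.862, -0.007, 0.001]
force: [0.8, -0.3, -0.0]
gripper_width: 0.818
```

>>> jog_arm --increments '[{"tx": 0,"ty": 0,"tz": 0,"ax": 0,"ay": 0,"az": 0.149,"fingers": 75},{"tx": 0,"ty": 0,"tz": 0,"ax": 0,"ay": 0,"az": 0.149,"fingers": 75},{"tx": 0,"ty": 0,"tz": 0,"ax": 0,"ay": 0,"az": 0.149,"fingers": 75},{"tx": 0,"ty": 0,"tz": 0,"ax": 0,"ay": 0,"az": 0.12,"fingers": 75},{"tx": 0,"ty": 0,"tz": 0,"ax": 0,"ay": 0,"az": 0,"fingers": 75}]'

```text
t: 1.1
eef_pos: [0.159, 0.498, 0.3258]
eef_rot: [0.732, 0.682, -0.006, 0.002]
force: [-0.1, -0.6, -0.0]
gripper_width: 0.811
```

```bash
cat >> h.py <<'E'
YAW=np.deg2rad(2.3); O=np.array([592.3,153.9])
rx=np.array([np.cos(YAW),np.sin(YAW)]); ry=np.array([-rx[1],rx[0]])
def w2r(w): return np.array([(w-O)@rx,(w-O)@ry])
def r2w(r): return O+r[0]*rx+r[1]*ry
def state():
    s=bot.observe(); R=Ro.from_quat(s['eef_rot']); p=s['eef_pos']*1000
    Rt=Ro.from_matrix(np.array([[ry[0],rx[0],0],[ry[1],rx[1],0],[0,0,-1]]))
    print('t',round(s['t'],2),'tcp',p.round(1),'rack',w2r(p[:2]).round(1),'turn left',(R.inv()*Rt).as_rotvec().round(4),'F',s['force'].round(1),'w',round(s['gripper_width']*91.8,1),'q',s['q'].round(2))
    return p,R
def to(w,z):   # world xy mm, tcp z mm
    p,R=state(); print('  shift tool mm',R.inv().apply(np.r_[w,z]-p).round(1))
E
python3 - <<'E'
from h import *
for n,w in dict(green=(462.3,-223.6),black=(580.4,-235.2),red=(561.7,-314.9),blue=(521.7,-399.1)).items():
    print(n,w2r(np.array(w)).round(1),np.hypot(*w))
to(np.array([462.3,-223.6]),250)
print(r2w((10,130)),r2w((-75,-95)))
E
```

```text
green [-145. -372.] 513.535052357675
black [ -27.5 -388.3] 626.2453193437856
red [ -49.4 -467.2] 643.947901619378
blue [ -92.7 -549.7] 656.8498306310203
t 1.1 tcp [159.  498.  325.8] rack [-419.1  361.2] turn left [-0.0051  0.0108 -0.1113] F [-0.1 -0.6 -0. ] w 74.4 q [1.12 0.29 1.33 0.   1.54 1.19]
  shift tool mm [-697.4  354.1   82. ]
[597.07481092 284.19658929] [521.17294066  55.96664802]
```

>>> jog_arm --increments '[{"tx": -20,"ty": 45,"tz": 0,"ax": 0,"ay": 0,"az": -0.11,"fingers": 75},{"tx": -20,"ty": 45,"tz": 0,"ax": 0,"ay": 0,"az": 0,"fingers": 75},{"tx": -20,"ty": 45,"tz": 0,"ax": 0,"ay": 0,"az": 0,"fingers": 75},{"tx": -20,"ty": 45,"tz": 0,"ax": 0,"ay": 0,"az": 0,"fingers": 75},{"tx": -20,"ty": 45,"tz": 0,"ax": 0,"ay": 0,"az": 0,"fingers": 75}]'

```text
t: 1.6
eef_pos: [0.3864, 0.4048, 0.3243]
eef_rot: [0.68, 0.733, -0.007, 0.001]
force: [0.6, 0.1, -1.4]
gripper_width: 0.815
```

>>> jog_arm --increments '[{"tx": -48,"ty": 13,"tz": 0,"ax": 0,"ay": 0,"az": 0,"fingers": 75},{"tx": -48,"ty": 13,"tz": 0,"ax": 0,"ay": 0,"az": 0,"fingers": 75},{"tx": -48,"ty": 13,"tz": 0,"ax": 0,"ay": 0,"az": 0,"fingers": 75},{"tx": -48,"ty": 13,"tz": 0,"ax": 0,"ay": 0,"az": 0,"fingers": 75},{"tx": -48,"ty": 13,"tz": 0,"ax": 0,"ay": 0,"az": 0,"fingers": 75}]'

```text
t: 2.1
eef_pos: [0.4739, 0.1703, 0.3212]
eef_rot: [0.673, 0.739, -0.01, -0.001]
force: [1.1, 0.3, 0.9]
gripper_width: 0.815
```

>>> jog_arm --increments '[{"tx": -48,"ty": 13,"tz": 0,"ax": 0,"ay": 0,"az": 0,"fingers": 75},{"tx": -48,"ty": 13,"tz": 0,"ax": 0,"ay": 0,"az": 0,"fingers": 75},{"tx": -48,"ty": 13,"tz": 0,"ax": 0,"ay": 0,"az": 0,"fingers": 75},{"tx": -48,"ty": 0,"tz": 0,"ax": 0,"ay": 0,"az": 0,"fingers": 75},{"tx": 0,"ty": 0,"tz": 0,"ax": 0,"ay": 0,"az": 0,"fingers": 75}]'

```text
t: 2.6
eef_pos: [0.5319, -0.0257, 0.321]
eef_rot: [0.668, 0.744, -0.011, -0.001]
force: [0.2, 0.4, -0.6]
gripper_width: 0.821
```

Run:
```python
from h import *
to(np.array([462.3,-223.6]),250)
```

```text
t 2.6 tcp [531.9 -25.7 321. ] rack [ -67.6 -177.1] turn left [-0.0181  0.0136  0.0664] F [ 0.2  0.4 -0.6] w 75.3 q [-0.18  0.31  1.31 -0.02  1.53 -0.29]
  shift tool mm [-188.4  -88.9   75.1]
```

>>> jog_arm --increments '[{"tx": -46,"ty": -22,"tz": 0,"ax": -0.018,"ay": 0.014,"az": 0.066,"fingers": 75},{"tx": -48,"ty": -21,"tz": 0,"ax": 0,"ay": 0,"az": 0,"fingers": 75},{"tx": -48,"ty": -18,"tz": 20,"ax": 0,"ay": 0,"az": 0,"fingers": 75},{"tx": -40,"ty": -15,"tz": 40,"ax": 0,"ay": 0,"az": 0,"fingers": 75},{"tx": 0,"ty": 0,"tz": 0,"ax": 0,"ay": 0,"az": 0,"fingers": 75}]'

```text
t: 3.1
eef_pos: [0.4711, -0.1985, 0.2661]
eef_rot: [0.687, 0.727, 0.001, -0.001]
force: [-1.0, 0.4, -0.1]
gripper_width: 0.814
```

Run:
```python
from m import *
to(np.array([462.3,-223.6]),100)
p,d,i=shot('wrist','w1')
heads(p,d,i)
```

```text
t 3.1 tcp [ 471.1 -198.5  266.1] rack [-135.2 -347.2] turn left [ 0.0008 -0.0028  0.0172] F [-1.   0.4 -0.1] w 74.8 q [-0.55  0.29  1.49  0.    1.36 -0.61]
  shift tool mm [-25.1 -10.4 166. ]
px [411.   1.] A 90 xy mm [553.5 -41.8] z 0.1213 hsv [ 17.  124.5 168. ]
px [513. 133.] A 2263 xy mm [ 650.6 -130.6] z 0.1273 hsv [143. 147. 248.]
px [275. 230.] A 1695 xy mm [ 463.3 -223.2] z 0.1276 hsv [ 27.  69. 249.]
px [407. 248.] A 1455 xy mm [ 579.4 -235.1] z 0.1276 hsv [ 20.  61. 233.]
px [538. 251.] A 1620 xy mm [ 694.9 -229.8] z 0.1273 hsv [ 90. 183. 252.]
px [371. 341.] A 258 xy mm [ 559.3 -331.1] z 0.1278 hsv [ 24.  80. 253.]
```

View pics/w1.png

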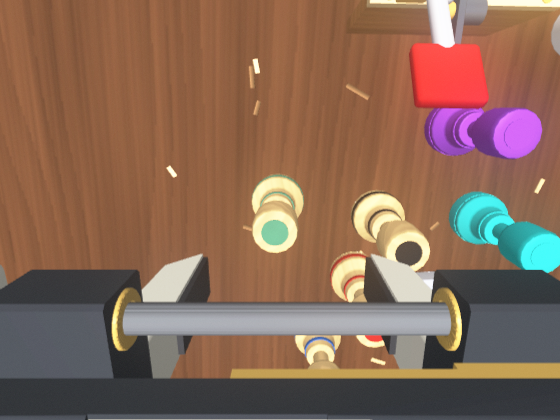

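Wrist view: the green head at (275,230) is well away from its neighbours, and its position agrees with the top view to 1 mm. Descending.

>>> jog_arm --increments '[{"tx": -25,"ty": -9,"tz": 30,"ax": 0,"ay": 0,"az": 0.017,"fingers": 75},{"tx": -2,"ty": 0,"tz": 45,"ax": 0,"ay": 0,"az": 0,"fingers": 75},{"tx": 0,"ty": 0,"tz": 35,"ax": 0,"ay": 0,"az": 0,"fingers": 75},{"tx": 0,"ty": 0,"tz": 0,"ax": 0,"ay": 0,"az": 0,"fingers": 75}]'

```text
t: 3.55
eef_pos: [0.4708, -0.2222, 0.1605]
eef_rot: [0.688, 0.725, 0.004, 0.006]
force: [-0.1, 0.0, 0.1]
gripper_width: 0.817
```

Run:
```python
from h import *
to(np.array([463,-223.5]),100)
```

```text
t 3.55 tcp [ 470.8 -222.2  160.5] rack [-136.5 -370.9] turn left [0.0144 0.0022 0.0119] F [-0.1  0.   0.1] w 75.0 q [-0.59  0.39  1.65  0.01  1.09 -0.65]
  shift tool mm [-0.8 -8.7 60.3]
```

>>> jog_arm --increments '[{"tx": -1,"ty": -9,"tz": 8,"ax": 0.014,"ay": 0.002,"az": 0.012,"fingers": 75},{"tx": 0,"ty": 0,"tz": 28,"ax": 0,"ay": 0,"az": 0,"fingers": 75},{"tx": 0,"ty": 0,"tz": 22,"ax": 0,"ay": 0,"az": 0,"fingers": 75},{"tx": 0,"ty": 0,"tz": 0,"ax": 0,"ay": 0,"az": 0,"fingers": 75}]'

```text
t: 3.95
eef_pos: [0.4665, -0.2229, 0.1083]
eef_rot: [0.691, 0.723, 0.001, 0.005]
force: [-0.1, 0.3, 0.5]
gripper_width: 0.815
```

Run:
```python
from h import *
to(np.array([463,-223.5]),100)
```

```text
t 3.95 tcp [ 466.5 -222.9  108.3] rack [-140.8 -371.4] turn left [0.0083 0.0065 0.0063] F [-0.1  0.3  0.5] w 74.8 q [-0.59  0.45  1.72 -0.    0.96 -0.64]
  shift tool mm [-0.4 -3.6  8.2]
```

>>> jog_arm --increments '[{"tx": 0,"ty": -3,"tz": 8,"ax": 0.008,"ay": 0.006,"az": 0.006,"fingers": 75},{"tx": 0,"ty": 0,"tz": 0,"ax": 0,"ay": 0,"az": 0,"fingers": 30},{"tx": 0,"ty": 0,"tz": 0,"ax": 0,"ay": 0,"az": 0,"fingers": 30},{"tx": 0,"ty": 0,"tz": 0,"ax": 0,"ay": 0,"az": 0,"fingers": 30},{"tx": 0,"ty": 0,"tz": 0,"ax": 0,"ay": 0,"az": 0,"fingers": 30}]' --newtons 20

```text
t: 4.45
eef_pos: [0.4664, -0.2242, 0.1061]
eef_rot: [0.692, 0.722, 0.001, 0.005]
force: [-0.8, -0.3, 0.6]
gripper_width: 0.522
```

Run:
```python
from h import *
to(r2w((-145,-95)),133)
```

```text
t 4.45 tcp [ 466.4 -224.2  106.1] rack [-140.9 -372.8] turn left [0.0071 0.0058 0.0016] F [-0.8 -0.3  0.6] w 47.9 q [-0.6   0.46  1.72 -0.    0.96 -0.64]
  shift tool mm [277.6  -3.4 -28.6]
```

>>> jog_arm --increments '[{"tx": 0,"ty": -3,"tz": 10,"ax": 0.007,"ay": 0.006,"az": 0.002,"fingers": 52},{"tx": 0,"ty": -1,"tz": 4,"ax": 0,"ay": 0,"az": 0,"fingers": 30},{"tx": 0,"ty": 0,"tz": 0,"ax": 0,"ay": 0,"az": 0,"fingers": 30},{"tx": 0,"ty": 0,"tz": 0,"ax": 0,"ay": 0,"az": 0,"fingers": 30},{"tx": 0,"ty": 0,"tz": 0,"ax": 0,"ay": 0,"az": 0,"fingers": 30}]' --newtons 20

```text
t: 4.95
eef_pos: [0.4623, -0.2246, 0.0914]
eef_rot: [0.693, 0.721, 0.0, -0.0]
force: [0.3, -0.2, 1.9]
gripper_width: 0.455
```

Run:
```python
from h import *
to(r2w((-145,-95)),133)
```

```text
t 4.95 tcp [ 462.3 -224.6   91.4] rack [-145.1 -373. ] turn left [ 0.0001 -0.0005 -0.001 ] F [ 0.3 -0.2  1.9] w 41.8 q [-0.6   0.47  1.74  0.    0.93 -0.64]
  shift tool mm [ 2.78e+02 -2.00e-01 -4.15e+01]
```

>>> jog_arm --increments '[{"tx": 0,"ty": 0,"tz": -20,"ax": 0,"ay": 0,"az": 0,"fingers": 30},{"tx": 0,"ty": -20,"tz": -25,"ax": 0,"ay": 0,"az": 0,"fingers": 30},{"tx": 30,"ty": -15,"tz": -5,"ax": 0,"ay": 0,"az": 0,"fingers": 30},{"tx": 45,"ty": -5,"tz": 0,"ax": 0,"ay": 0,"az": 0,"fingers": 30},{"tx": 45,"ty": 0,"tz": 0,"ax": 0,"ay": 0,"az": 0,"fingers": 30}]'

```text
t: 5.45
eef_pos: [0.4163, -0.1077, 0.1414]
eef_rot: [0.696, 0.718, -0.0, -0.0]
force: [0.7, 1.0, -2.2]
gripper_width: 0.456
```

Run:
```python
from h import *
to(r2w((-155,-95)),125)
```

```text
t 5.45 tcp [ 416.3 -107.7  141.4] rack [-186.4 -254.4] turn left [-0.001  -0.0001 -0.0081] F [ 0.7  1.  -2.2] w 41.9 q [-0.43  0.27  1.9  -0.    0.98 -0.46]
  shift tool mm [159.6  30.1  16.4]
```

>>> jog_arm --increments '[{"tx": 40,"ty": 3,"tz": 3,"ax": 0,"ay": 0,"az": -0.008,"fingers": 30},{"tx": 45,"ty": 8,"tz": 4,"ax": 0,"ay": 0,"az": 0,"fingers": 30},{"tx": 45,"ty": 10,"tz": 5,"ax": 0,"ay": 0,"az": 0,"fingers": 30},{"tx": 22,"ty": 6,"tz": 3,"ax": 0,"ay": 0,"az": 0,"fingers": 30},{"tx": 0,"ty": 0,"tz": 0,"ax": 0,"ay": 0,"az": 0,"fingers": 30}]'

```text
t: 5.95
eef_pos: [0.4352, 0.055, 0.1256]
eef_rot: [0.692, 0.722, -0.0, -0.001]
force: [0.8, -0.4, -2.8]
gripper_width: 0.449
```

Run:
```python
from m import *
to(r2w((-75,-95)),125)
p,d,i=shot('wrist','w2')
```

```text
t 5.95 tcp [435.2  55.  125.6] rack [-161.   -92.5] turn left [-0.0019 -0.001   0.0026] F [ 0.8 -0.4 -2.8] w 41.2 q [-0.05  0.31  1.89  0.    0.94 -0.09]
  shift tool mm [-2.7 86.   0.5]
```

View pics/w2.png

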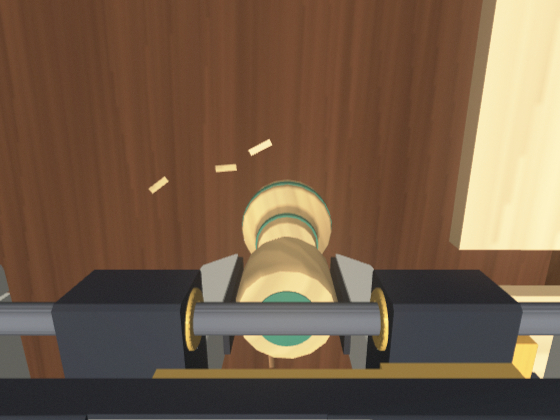

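Run:
```python
from h import *
f=np.load('pics/w2.npz');P=pts(f['d'],f)
for c in (490,510,530):
    z=P[:,c,2]; b=np.abs(z-.115)<.006
    r=np.where(b)[0]; g=np.where(np.diff(r)>5)[0]
    for k in g: print(c,r[k],r[k+1],[w2r(onplane(f,c,x,.115)[:2]*1000).round(1) for x in(r[k]+.5,r[k+1]-.5)])
r=P[150:240:30];
for row in (50,120,200): 
    b=np.where(np.abs(P[row,:,2]-.115)<.006)[0]; print(row,b[0],w2r(onplane(f,b[0]-.5,row,.115)[:2]*1000).round(1))
```

```text
510 249 291 [array([-48. , -83.6]), array([ -43.9, -106.5])]
530 249 292 [array([-38. , -83.5]), array([ -33.4, -107. ])]
530 302 336 [array([ -32.1, -113.4]), array([ -28.2, -133.5])]
50 481 [-77.3   8.3]
120 472 [-76.8 -20.7]
200 461 [-76.5 -58.1]
```

>>> jog_arm --increments '[{"tx": -3,"ty": 20,"tz": 0,"ax": 0,"ay": 0,"az": 0.003,"fingers": 30},{"tx": 0,"ty": 25,"tz": 0,"ax": 0,"ay": 0,"az": 0,"fingers": 30},{"tx": 0,"ty": 15,"tz": 0,"ax": 0,"ay": 0,"az": 0,"fingers": 30},{"tx": 0,"ty": 0,"tz": 0,"ax": 0,"ay": 0,"az": 0,"fingers": 30}]'

```text
t: 6.4
eef_pos: [0.4953, 0.0497, 0.1249]
eef_rot: [0.694, 0.72, -0.002, -0.002]
force: [-0.1, 0.5, -2.3]
gripper_width: 0.451
```

Run:
```python
from h import *
to(r2w((9,-95)),125)
```

```text
t 6.4 tcp [495.3  49.7 124.9] rack [-101.1 -100.2] turn left [-0.0053  0.0006 -0.0024] F [-0.1  0.5 -2.3] w 41.4 q [-0.05  0.41  1.74 -0.    1.   -0.09]
  shift tool mm [  5.5 110.1  -0.7]
```

>>> jog_arm --increments '[{"tx": 5,"ty": 0,"tz": 0,"ax": -0.005,"ay": 0,"az": -0.002,"fingers": 30},{"tx": 0,"ty": 0,"tz": 0,"ax": 0,"ay": 0,"az": 0,"fingers": 30}]'

```text
t: 6.6
eef_pos: [0.4935, 0.0533, 0.1243]
eef_rot: [0.694, 0.72, -0.001, -0.001]
force: [-0.4, 0.2, -1.8]
gripper_width: 0.452
```

Run:
```python
from h import *
to(r2w((9,-95)),125)
```

```text
t 6.6 tcp [493.5  53.3 124.3] rack [-102.7  -96.6] turn left [-0.0025  0.0008 -0.0026] F [-0.4  0.2 -1.8] w 41.5 q [-0.05  0.4   1.74 -0.    1.   -0.08]
  shift tool mm [  1.8 111.7  -1. ]
```

>>> jog_arm --increments '[{"tx": 1.5,"ty": 20,"tz": -1,"ax": 0,"ay": 0,"az": -0.003,"fingers": 30},{"tx": 0.5,"ty": 20,"tz": 0,"ax": 0,"ay": 0,"az": 0,"fingers": 30},{"tx": 0.5,"ty": 15,"tz": 0,"ax": 0,"ay": 0,"az": 0,"fingers": 30},{"tx": 0,"ty": 0,"tz": 0,"ax": 0,"ay": 0,"az": 0,"fingers": 30}]'

```text
t: 7.0
eef_pos: [0.5458, 0.0573, 0.1253]
eef_rot: [0.693, 0.721, -0.003, -0.002]
force: [0.0, -0.3, -2.0]
gripper_width: 0.453
```

Run:
```python
from h import *
to(r2w((9,-95)),125)
```

```text
t 7.0 tcp [545.8  57.3 125.3] rack [-50.4 -94.7] turn left [-0.0062  0.001   0.0002] F [ 0.  -0.3 -2. ] w 41.6 q [-0.03  0.49  1.6  -0.    1.06 -0.07]
  shift tool mm [-0.3 59.4 -0.1]
```

>>> jog_arm --increments '[{"tx": 0,"ty": 20,"tz": 0,"ax": -0.006,"ay": 0,"az": 0,"fingers": 30},{"tx": 0,"ty": 20,"tz": 0,"ax": 0,"ay": 0,"az": 0,"fingers": 30},{"tx": 0,"ty": 14,"tz": 0,"ax": 0,"ay": 0,"az": 0,"fingers": 30},{"tx": 0,"ty": 4,"tz": 0,"ax": 0,"ay": 0,"az": 0,"fingers": 30},{"tx": 0,"ty": 0,"tz": 0,"ax": 0,"ay": 0,"az": 0,"fingers": 30}]'

```text
t: 7.5
eef_pos: [0.5985, 0.0591, 0.1242]
eef_rot: [0.693, 0.721, -0.003, -0.002]
force: [0.1, 0.6, -2.3]
gripper_width: 0.454
```

Run:
```python
from h import *
to(r2w((9.5,130)),125)
```

```text
t 7.5 tcp [598.5  59.1 124.2] rack [  2.3 -95. ] turn left [-0.0082  0.001   0.0005] F [ 0.1  0.6 -2.3] w 41.7 q [-0.03  0.58  1.44 -0.    1.14 -0.07]
  shift tool mm [225.    7.3  -1.1]
```

>>> jog_arm --increments '[{"tx": 0,"ty": 7,"tz": -1,"ax": -0.008,"ay": 0,"az": 0,"fingers": 30},{"tx": 0,"ty": 2,"tz": 0,"ax": 0,"ay": 0,"az": 0,"fingers": 30},{"tx": 15,"ty": 0,"tz": 0,"ax": 0,"ay": 0,"az": 0,"fingers": 30},{"tx": 15,"ty": 0,"tz": 0,"ax": 0,"ay": 0,"az": 0,"fingers": 30},{"tx": 0,"ty": 0,"tz": 0,"ax": 0,"ay": 0,"az": 0,"fingers": 30}]'

```text
t: 8.0
eef_pos: [0.6038, 0.0918, 0.1254]
eef_rot: [0.693, 0.721, -0.001, -0.001]
force: [0.2, 0.0, -2.1]
gripper_width: 0.453
```

Run:
```python
from h import *
to(r2w((9.5,130)),125)
```

```text
t 8.0 tcp [603.8  91.8 125.4] rack [  9.  -62.5] turn left [-0.002   0.0003 -0.0002] F [ 0.2  0.  -2.1] w 41.6 q [ 0.03  0.59  1.41 -0.    1.14 -0.01]
  shift tool mm [192.5   0.5   0.4]
```

Good tracking. I'll run along the slot.

>>> jog_arm --increments '[{"tx": 25,"ty": 0,"tz": 0,"ax": 0,"ay": 0,"az": 0,"fingers": 30},{"tx": 30,"ty": 0,"tz": 0,"ax": 0,"ay": 0,"az": 0,"fingers": 30},{"tx": 30,"ty": 0,"tz": 0,"ax": 0,"ay": 0,"az": 0,"fingers": 30},{"tx": 15,"ty": 0,"tz": 0,"ax": 0,"ay": 0,"az": 0,"fingers": 30},{"tx": 0,"ty": 0,"tz": 0,"ax": 0,"ay": 0,"az": 0,"fingers": 30}]'

```text
t: 8.5
eef_pos: [0.5986, 0.1965, 0.1253]
eef_rot: [0.692, 0.722, -0.001, -0.0]
force: [0.0, -0.5, -1.9]
gripper_width: 0.455
```

Run:
```python
from h import *
to(r2w((9.5,130)),125)
```

```text
t 8.5 tcp [598.6 196.5 125.3] rack [ 8.  42.4] turn left [-0.0022  0.0018  0.0027] F [ 0.  -0.5 -1.9] w 41.8 q [ 0.2   0.62  1.35 -0.    1.17  0.15]
  shift tool mm [87.6  1.7  0.1]
```

>>> jog_arm --increments '[{"tx": 25,"ty": 1.5,"tz": 0,"ax": 0,"ay": 0,"az": 0.003,"fingers": 30},{"tx": 30,"ty": 0.5,"tz": 0,"ax": 0,"ay": 0,"az": 0,"fingers": 30},{"tx": 22,"ty": 0,"tz": 0,"ax": 0,"ay": 0,"az": 0,"fingers": 30},{"tx": 7,"ty": 0,"tz": 0,"ax": 0,"ay": 0,"az": 0,"fingers": 30},{"tx": 0,"ty": 0,"tz": 0,"ax": 0,"ay": 0,"az": 0,"fingers": 30}]'

```text
t: 9.0
eef_pos: [0.5982, 0.2771, 0.1245]
eef_rot: [0.694, 0.72, -0.003, 0.001]
force: [0.4, 0.1, -2.5]
gripper_width: 0.454
```

Run:
```python
from h import *
to(r2w((10,130)),119)
```

```text
t 9.0 tcp [598.2 277.1 124.5] rack [ 10.8 122.9] turn left [-0.0032  0.006  -0.0025] F [ 0.4  0.1 -2.5] w 41.7 q [ 0.32  0.68  1.25 -0.01  1.22  0.28]
  shift tool mm [ 7.2 -0.8  5.5]
```

>>> jog_arm --increments '[{"tx": 8,"ty": 0,"tz": 0,"ax": -0.003,"ay": 0.006,"az": -0.003,"fingers": 30},{"tx": 0,"ty": 0,"tz": 4,"ax": 0,"ay": 0,"az": 0,"fingers": 30},{"tx": 0,"ty": 0,"tz": 2,"ax": 0,"ay": 0,"az": 0,"fingers": 30},{"tx": 0,"ty": 0,"tz": 0,"ax": 0,"ay": 0,"az": 0,"fingers": 30}]'

```text
t: 9.4
eef_pos: [0.5988, 0.2813, 0.1186]
eef_rot: [0.694, 0.72, -0.0, 0.0]
force: [0.8, 1.3, 0.8]
gripper_width: 0.454
```

Run:
```python
from h import *
to(r2w((10,130)),119)
```

```text
t 9.4 tcp [598.8 281.3 118.6] rack [ 11.6 127.1] turn left [ 0.0002  0.0008 -0.0027] F [0.8 1.3 0.8] w 41.7 q [ 0.32  0.68  1.25 -0.    1.21  0.29]
  shift tool mm [ 2.9 -1.6 -0.4]
```

>>> jog_arm --increments '[{"tx": 5,"ty": -1,"tz": -1,"ax": 0,"ay": 0,"az": 0,"fingers": 30},{"tx": 0,"ty": 0,"tz": 1,"ax": 0,"ay": 0,"az": 0,"fingers": 30},{"tx": 0,"ty": 0,"tz": 0,"ax": 0,"ay": 0,"az": 0,"fingers": 66},{"tx": 0,"ty": 0,"tz": 0,"ax": 0,"ay": 0,"az": 0,"fingers": 66},{"tx": 0,"ty": 0,"tz": 0,"ax": 0,"ay": 0,"az": 0,"fingers": 66}]'

```text
t: 9.9
eef_pos: [0.5983, 0.2859, 0.1192]
eef_rot: [0.694, 0.72, 0.0, 0.001]
force: [0.7, 0.6, 0.0]
gripper_width: 0.663
```

>>> jog_arm --increments '[{"tx": 0,"ty": 0,"tz": -20,"ax": 0,"ay": 0,"az": 0,"fingers": 70},{"tx": 0,"ty": 0,"tz": -40,"ax": 0,"ay": 0,"az": 0,"fingers": 75},{"tx": 0,"ty": 0,"tz": -48,"ax": 0,"ay": 0,"az": 0,"fingers": 75},{"tx": -40,"ty": 0,"tz": -30,"ax": 0,"ay": 0,"az": 0,"fingers": 75},{"tx": -48,"ty": 0,"tz": 0,"ax": 0,"ay": 0,"az": 0,"fingers": 75}]'

```text
t: 10.4
eef_pos: [0.6004, 0.2013, 0.2607]
eef_rot: [0.691, 0.723, -0.001, 0.0]
force: [1.3, -0.8, -1.2]
gripper_width: 0.814
```

>>> jog_arm --increments '[{"tx": -48,"ty": 0,"tz": 0,"ax": 0,"ay": 0,"az": 0,"fingers": 75},{"tx": -48,"ty": 0,"tz": 0,"ax": 0,"ay": 0,"az": 0,"fingers": 75},{"tx": -48,"ty": -4,"tz": 0,"ax": 0,"ay": 0,"az": 0,"fingers": 75},{"tx": -48,"ty": -4,"tz": 0,"ax": 0,"ay": 0,"az": 0,"fingers": 75},{"tx": -48,"ty": -4,"tz": 0,"ax": 0,"ay": 0,"az": 0,"fingers": 75}]'

```text
t: 10.9
eef_pos: [0.5996, -0.0468, 0.265]
eef_rot: [0.69, 0.724, 0.002, 0.004]
force: [0.7, -0.3, -0.8]
gripper_width: 0.813
```

Run:
```python
from m import *
p,d,i=shot('top','top2')
heads(p,d,i)
P=pts(d,i);z=P[...,2]
m=((z>.147)&(z<.165)).astype(np.uint8)
n,l,st,c=cv2.connectedComponentsWithStats(m,connectivity=4)
for k in range(1,n):
    if st[k,4]>50:
        q=np.argwhere(l==k)[:,::-1]; print('hung? px',c[k].round(),st[k],w2r(onplane(i,*((q.min(0)+q.max(0))/2),.155)[:2]*1000).round(1),np.median(z[l==k]))
to(np.array([580.4,-235.2]),200)
```

```text
px [351. 163.] A 209 xy mm [ 699.9 -230.5] z 0.1283 hsv [ 90. 195. 193.]
px [354. 209.] A 214 xy mm [ 580.4 -235.2] z 0.1277 hsv [ 19.  100.5 172.5]
px [385. 217.] A 218 xy mm [ 561.7 -314.9] z 0.1279 hsv [ 17.  107.  191.5]
px [257. 218.] A 124 xy mm [551.5   7.7] z 0.129 hsv [ 20. 144. 226.]
px [418. 233.] A 223 xy mm [ 521.7 -399.1] z 0.1282 hsv [ 19. 104. 181.]
hung? px [144. 197.] [136 189  18  17 227] [  9.4 129.1] 0.15551493015481976
t 10.95 tcp [599.4 -54.8 264.9] rack [  -1.3 -208.8] turn left [0.0076 0.0071 0.003 ] F [ 0.2 -5.9 -0.5] w 75.4 q [-0.22  0.46  1.24 -0.01  1.43 -0.26]
  shift tool mm [-178.9  -27.2   65.9]
```

>>> jog_arm --increments '[{"tx": -48,"ty": -8,"tz": 0,"ax": 0.007,"ay": 0.007,"az": 0.003,"fingers": 75},{"tx": -48,"ty": -8,"tz": 10,"ax": 0,"ay": 0,"az": 0,"fingers": 75},{"tx": -48,"ty": -7,"tz": 20,"ax": 0,"ay": 0,"az": 0,"fingers": 75},{"tx": -30,"ty": -4,"tz": 20,"ax": 0,"ay": 0,"az": 0,"fingers": 75},{"tx": 0,"ty": 0,"tz": 0,"ax": 0,"ay": 0,"az": 0,"fingers": 75}]'

```text
t: 11.45
eef_pos: [0.58, -0.2272, 0.2164]
eef_rot: [0.694, 0.72, 0.001, 0.003]
force: [0.4, 0.5, -0.2]
gripper_width: 0.814
```

Run:
```python
from h import *
to(np.array([580.2,-235.2]),94)
```

```text
t 11.45 tcp [ 580.  -227.2  216.4] rack [ -27.6 -380.3] turn left [ 0.0052  0.0021 -0.0042] F [ 0.4  0.5 -0.2] w 74.7 q [-0.5   0.53  1.26  0.    1.35 -0.53]
  shift tool mm [ -7.7  -0.7 122.4]
```

>>> jog_arm --increments '[{"tx": -8,"ty": 0,"tz": 20,"ax": 0.005,"ay": 0.002,"az": -0.004,"fingers": 75},{"tx": -1,"ty": 0,"tz": 40,"ax": 0,"ay": 0,"az": 0,"fingers": 75},{"tx": 0,"ty": 0,"tz": 35,"ax": 0,"ay": 0,"az": 0,"fingers": 75},{"tx": 0,"ty": 0,"tz": 5,"ax": 0,"ay": 0,"az": 0,"fingers": 75},{"tx": 0,"ty": 0,"tz": 0,"ax": 0,"ay": 0,"az": 0,"fingers": 75}]'

```text
t: 11.95
eef_pos: [0.5835, -0.2353, 0.1181]
eef_rot: [0.693, 0.721, 0.002, 0.003]
force: [0.5, 0.1, 1.6]
gripper_width: 0.816
```

Run:
```python
from h import *
to(np.array([580.2,-235.2]),94)
```

```text
t 11.95 tcp [ 583.5 -235.3  118.1] rack [ -24.4 -388.5] turn left [ 0.0069  0.0025 -0.001 ] F [0.5 0.1 1.6] w 74.9 q [-0.51  0.62  1.37  0.    1.14 -0.55]
  shift tool mm [ 0.2 -3.5 24.1]
```

>>> jog_arm --increments '[{"tx": 0,"ty": -4,"tz": 14,"ax": 0.007,"ay": 0.002,"az": 0,"fingers": 75},{"tx": 0,"ty": -1,"tz": 10,"ax": 0,"ay": 0,"az": 0,"fingers": 75},{"tx": 0,"ty": 0,"tz": 1,"ax": 0,"ay": 0,"az": 0,"fingers": 60},{"tx": 0,"ty": 0,"tz": 0,"ax": 0,"ay": 0,"az": 0,"fingers": 50}]'

```text
t: 12.35
eef_pos: [0.5811, -0.2353, 0.0965]
eef_rot: [0.693, 0.721, 0.001, 0.004]
force: [0.6, -0.3, -0.1]
gripper_width: 0.691
```

Run:
```python
from h import *
to(np.array([580.2,-235.2]),94)
```

```text
t 12.35 tcp [ 581.1 -235.3   96.5] rack [ -26.8 -388.5] turn left [0.0063 0.0043 0.0006] F [ 0.6 -0.3 -0.1] w 63.4 q [-0.51  0.64  1.4  -0.    1.09 -0.55]
  shift tool mm [ 0.2 -0.9  2.5]
```

>>> jog_arm --increments '[{"tx": 0,"ty": -1,"tz": 0,"ax": 0.006,"ay": 0.004,"az": 0,"fingers": 30},{"tx": 0,"ty": 0,"tz": 0,"ax": 0,"ay": 0,"az": 0,"fingers": 30},{"tx": 0,"ty": 0,"tz": 0,"ax": 0,"ay": 0,"az": 0,"fingers": 30},{"tx": 0,"ty": 0,"tz": 0,"ax": 0,"ay": 0,"az": 0,"fingers": 30},{"tx": 0,"ty": 0,"tz": 0,"ax": 0,"ay": 0,"az": 0,"fingers": 30}]'

```text
t: 12.85
eef_pos: [0.5806, -0.2358, 0.0979]
eef_rot: [0.693, 0.721, 0.0, 0.001]
force: [0.6, 1.3, -0.3]
gripper_width: 0.454
```

Run:
```python
from h import *
to(r2w((-155,-95)),125)
```

```text
t 12.85 tcp [ 580.6 -235.8   97.9] rack [ -27.3 -388.9] turn left [0.0016 0.0011 0.0004] F [ 0.6  1.3 -0.3] w 41.7 q [-0.51  0.64  1.39 -0.    1.1  -0.55]
  shift tool mm [ 293.9 -127.5  -27.6]
```

>>> jog_arm --increments '[{"tx": 0,"ty": 0,"tz": -20,"ax": 0,"ay": 0,"az": 0,"fingers": 30},{"tx": 0,"ty": -20,"tz": -20,"ax": 0,"ay": 0,"az": 0,"fingers": 30},{"tx": 10,"ty": -40,"tz": 0,"ax": 0,"ay": 0,"az": 0,"fingers": 30},{"tx": 10,"ty": -48,"tz": 0,"ax": 0,"ay": 0,"az": 0,"fingers": 30},{"tx": 20,"ty": -40,"tz": 0,"ax": 0,"ay": 0,"az": 0,"fingers": 30}]'

```text
t: 13.35
eef_pos: [0.4304, -0.2026, 0.1371]
eef_rot: [0.692, 0.722, 0.0, 0.002]
force: [0.6, -0.0, -1.4]
gripper_width: 0.454
```

Run:
```python
from h import *
to(r2w((-155,-95)),130)
```

```text
t 13.35 tcp [ 430.4 -202.6  137.1] rack [-176.1 -349.7] turn left [0.0038 0.003  0.0018] F [ 0.6 -0.  -1.4] w 41.7 q [-0.6   0.35  1.79 -0.    1.   -0.64]
  shift tool mm [254.7  21.5   6.4]
```

>>> jog_arm --increments '[{"tx": 40,"ty": 15,"tz": 0,"ax": 0.004,"ay": 0.003,"az": 0.002,"fingers": 30},{"tx": 48,"ty": 4,"tz": 2,"ax": 0,"ay": 0,"az": 0,"fingers": 30},{"tx": 48,"ty": 4,"tz": 3,"ax": 0,"ay": 0,"az": 0,"fingers": 30},{"tx": 48,"ty": 3,"tz": 1,"ax": 0,"ay": 0,"az": 0,"fingers": 30},{"tx": 40,"ty": 0,"tz": 0,"ax": 0,"ay": 0,"az": 0,"fingers": 30}]'

```text
t: 13.85
eef_pos: [0.4419, 0.0261, 0.1312]
eef_rot: [0.698, 0.716, -0.001, -0.001]
force: [0.7, -0.3, -1.9]
gripper_width: 0.453
```

>>> jog_arm --increments '[{"tx": 12,"ty": 0,"tz": 0,"ax": 0,"ay": 0,"az": 0,"fingers": 30},{"tx": 0,"ty": 0,"tz": 0,"ax": 0,"ay": 0,"az": 0,"fingers": 30}]'

```text
t: 14.05
eef_pos: [0.4405, 0.0431, 0.1314]
eef_rot: [0.696, 0.718, -0.0, -0.002]
force: [0.4, -0.5, -1.8]
gripper_width: 0.454
```

Run:
```python
from h import *
to(r2w((-75,-95)),131)
```

```text
t 14.05 tcp [440.5  43.1 131.4] rack [-156.2 -104.6] turn left [-0.0031 -0.0021 -0.0081] F [ 0.4 -0.5 -1.8] w 41.6 q [-0.08  0.31  1.88  0.    0.96 -0.11]
  shift tool mm [10.3 81.1  0.1]
```

>>> jog_arm --increments '[{"tx": 9,"ty": 10,"tz": 0,"ax": -0.003,"ay": 0,"az": -0.008,"fingers": 30},{"tx": 1,"ty": 20,"tz": 0,"ax": 0,"ay": 0,"az": 0,"fingers": 30},{"tx": 0,"ty": 20,"tz": 0,"ax": 0,"ay": 0,"az": 0,"fingers": 30},{"tx": 0,"ty": 0,"tz": 0,"ax": 0,"ay": 0,"az": 0,"fingers": 30}]'

```text
t: 14.45
eef_pos: [0.494, 0.0538, 0.1317]
eef_rot: [0.693, 0.721, 0.001, 0.0]
force: [-0.1, -0.2, -0.8]
gripper_width: 0.454
```

Run:
```python
from h import *
to(r2w((9.5,-95)),131)
```

```text
t 14.45 tcp [494.   53.8 131.7] rack [-102.2  -96.1] turn left [ 0.0024 -0.0014 -0.0016] F [-0.1 -0.2 -0.8] w 41.6 q [-0.05  0.39  1.74  0.    1.01 -0.09]
  shift tool mm [  1.3 111.7   1. ]
```

Aligned. I'll go in, at the same cadence as before.

>>> jog_arm --increments '[{"tx": 1.5,"ty": 20,"tz": 0,"ax": 0.002,"ay": 0,"az": -0.002,"fingers": 30},{"tx": 0,"ty": 25,"tz": 0,"ax": 0,"ay": 0,"az": 0,"fingers": 30},{"tx": 0,"ty": 25,"tz": 0,"ax": 0,"ay": 0,"az": 0,"fingers": 30},{"tx": 0,"ty": 15,"tz": 0,"ax": 0,"ay": 0,"az": 0,"fingers": 30},{"tx": 0,"ty": 0,"tz": 0,"ax": 0,"ay": 0,"az": 0,"fingers": 30}]'

```text
t: 14.95
eef_pos: [0.5808, 0.055, 0.13]
eef_rot: [0.695, 0.719, -0.0, -0.002]
force: [1.2, 2.9, -1.7]
gripper_width: 0.451
```

Run:
```python
from h import *
to(r2w((9.5,-95)),131)
```

```text
t 14.95 tcp [580.8  55.  130. ] rack [-15.5 -98.4] turn left [-0.0034 -0.0021 -0.0054] F [ 1.2  2.9 -1.7] w 41.4 q [-0.04  0.54  1.49  0.    1.12 -0.07]
  shift tool mm [ 3.5 24.9 -1.1]
```

>>> jog_arm --increments '[{"tx": 4,"ty": 8,"tz": -1,"ax": -0.003,"ay": -0.002,"az": -0.005,"fingers": 30},{"tx": 0.5,"ty": 15,"tz": 0,"ax": 0,"ay": 0,"az": 0,"fingers": 30},{"tx": 0,"ty": 6,"tz": 0,"ax": 0,"ay": 0,"az": 0,"fingers": 30},{"tx": 0,"ty": 0,"tz": 0,"ax": 0,"ay": 0,"az": 0,"fingers": 30}]'

```text
t: 15.35
eef_pos: [0.6081, 0.0596, 0.1303]
eef_rot: [0.693, 0.721, -0.002, -0.001]
force: [-0.4, -0.5, -1.7]
gripper_width: 0.45
```

Run:
```python
from h import *
to(r2w((9.5,66.5)),131)
```

```text
t 15.35 tcp [608.1  59.6 130.3] rack [ 12.  -94.8] turn left [-0.0045  0.0005 -0.0014] F [-0.4 -0.5 -1.7] w 41.3 q [-0.03  0.59  1.4  -0.    1.16 -0.07]
  shift tool mm [161.3  -2.7  -0.8]
```

>>> jog_arm --increments '[{"tx": 10,"ty": -3,"tz": -1,"ax": -0.004,"ay": 0,"az": -0.001,"fingers": 30},{"tx": 30,"ty": 0,"tz": 0,"ax": 0,"ay": 0,"az": 0,"fingers": 30},{"tx": 30,"ty": 0,"tz": 0,"ax": 0,"ay": 0,"az": 0,"fingers": 30},{"tx": 15,"ty": 0,"tz": 0,"ax": 0,"ay": 0,"az": 0,"fingers": 30},{"tx": 0,"ty": 0,"tz": 0,"ax": 0,"ay": 0,"az": 0,"fingers": 30}]'

```text
t: 15.85
eef_pos: [0.5994, 0.1475, 0.1321]
eef_rot: [0.693, 0.72, 0.0, 0.001]
force: [3.1, 1.5, -2.9]
gripper_width: 0.456
```

Run:
```python
from h import *
to(r2w((9.5,66.5)),131)
```

```text
t 15.85 tcp [599.4 147.5 132.1] rack [ 6.8 -6.7] turn left [ 0.0017  0.001  -0.0019] F [ 3.1  1.5 -2.9] w 41.9 q [ 0.12  0.59  1.39 -0.    1.16  0.08]
  shift tool mm [73.2  2.6  1.1]
```

>>> jog_arm --increments '[{"tx": 8,"ty": 3,"tz": 0.5,"ax": 0,"ay": 0,"az": 0,"fingers": 30},{"tx": 25,"ty": 0.5,"tz": 0,"ax": 0,"ay": 0,"az": 0,"fingers": 30},{"tx": 22,"ty": 0,"tz": 0,"ax": 0,"ay": 0,"az": 0,"fingers": 30},{"tx": 10,"ty": 0,"tz": 0,"ax": 0,"ay": 0,"az": 0,"fingers": 30},{"tx": 0,"ty": 0,"tz": 0,"ax": 0,"ay": 0,"az": 0,"fingers": 30}]'

```text
t: 16.35
eef_pos: [0.5984, 0.2119, 0.1309]
eef_rot: [0.695, 0.719, -0.003, -0.001]
force: [0.3, -1.2, -1.4]
gripper_width: 0.455
```

Run:
```python
from h import *
to(r2w((9.5,66.5)),125)
```

```text
t 16.35 tcp [598.4 211.9 130.9] rack [ 8.4 57.7] turn left [-0.0046  0.0025 -0.0049] F [ 0.3 -1.2 -1.4] w 41.7 q [ 0.22  0.63  1.33 -0.    1.2   0.19]
  shift tool mm [8.8 1.1 5.9]
```

>>> jog_arm --increments '[{"tx": 8,"ty": 1,"tz": 0,"ax": -0.004,"ay": 0.002,"az": -0.005,"fingers": 30},{"tx": 2,"ty": 0,"tz": 3,"ax": 0,"ay": 0,"az": 0,"fingers": 30},{"tx": 0,"ty": 0,"tz": 4,"ax": 0,"ay": 0,"az": 0,"fingers": 30},{"tx": 0,"ty": 0,"tz": 0,"ax": 0,"ay": 0,"az": 0,"fingers": 30}]'

```text
t: 16.75
eef_pos: [0.5994, 0.22, 0.1247]
eef_rot: [0.693, 0.721, -0.0, 0.0]
force: [0.2, 0.3, -2.1]
gripper_width: 0.45
```

Run:
```python
from h import *
to(r2w((9.5,66.5)),125)
```

```text
t 16.75 tcp [599.4 220.  124.7] rack [ 9.7 65.7] turn left [-0.0002  0.0009 -0.0017] F [ 0.2  0.3 -2.1] w 41.4 q [ 0.23  0.64  1.32 -0.    1.18  0.19]
  shift tool mm [ 0.8 -0.2 -0.3]
```

>>> jog_arm --increments '[{"tx": 0,"ty": 0,"tz": 1.5,"ax": 0,"ay": 0,"az": 0,"fingers": 30},{"tx": 0,"ty": 0,"tz": 0,"ax": 0,"ay": 0,"az": 0,"fingers": 66},{"tx": 0,"ty": 0,"tz": 0,"ax": 0,"ay": 0,"az": 0,"fingers": 66},{"tx": 0,"ty": 0,"tz": 0,"ax": 0,"ay": 0,"az": 0,"fingers": 66},{"tx": 0,"ty": 0,"tz": -15,"ax": 0,"ay": 0,"az": 0,"fingers": 70}]'

```text
t: 17.25
eef_pos: [0.5989, 0.2181, 0.1378]
eef_rot: [0.694, 0.72, -0.001, -0.0]
force: [-0.3, 1.1, -0.5]
gripper_width: 0.735
```

>>> jog_arm --increments '[{"tx": 0,"ty": 0,"tz": -40,"ax": 0,"ay": 0,"az": 0,"fingers": 75},{"tx": 0,"ty": 0,"tz": -45,"ax": 0,"ay": 0,"az": 0,"fingers": 75},{"tx": -40,"ty": 0,"tz": -35,"ax": 0,"ay": 0,"az": 0,"fingers": 75},{"tx": -48,"ty": 0,"tz": 0,"ax": 0,"ay": 0,"az": 0,"fingers": 75},{"tx": -48,"ty": 0,"tz": 0,"ax": 0,"ay": 0,"az": 0,"fingers": 75}]'

```text
t: 17.75
eef_pos: [0.6045, 0.0863, 0.26]
eef_rot: [0.691, 0.723, -0.001, -0.0]
force: [1.0, 0.1, -0.0]
gripper_width: 0.816
```

>>> jog_arm --increments '[{"tx": -48,"ty": 0,"tz": 0,"ax": 0,"ay": 0,"az": 0,"fingers": 75},{"tx": -48,"ty": -4,"tz": 0,"ax": 0,"ay": 0,"az": 0,"fingers": 75},{"tx": -48,"ty": -4,"tz": 0,"ax": 0,"ay": 0,"az": 0,"fingers": 75},{"tx": -48,"ty": -10,"tz": 0,"ax": 0,"ay": 0,"az": 0,"fingers": 75},{"tx": -48,"ty": -10,"tz": 0,"ax": 0,"ay": 0,"az": 0,"fingers": 75}]'

```text
t: 18.25
eef_pos: [0.5872, -0.1623, 0.2606]
eef_rot: [0.691, 0.723, -0.001, 0.001]
force: [1.0, -0.1, 0.5]
gripper_width: 0.817
```

```bash
cat >> m.py <<'E'
def hung(p,d,i):
    P=pts(d,i);z=P[...,2]
    m=((z>.147)&(z<.165)).astype(np.uint8)
    n,l,st,c=cv2.connectedComponentsWithStats(m,connectivity=4)
    for k in range(1,n):
        if st[k,4]>50:
            q=np.argwhere(l==k)[:,::-1]; print('hung? px',c[k].round(),st[k,4],w2r(onplane(i,*((q.min(0)+q.max(0))/2),.155)[:2]*1000).round(1),np.median(z[l==k]))
E
python3 - <<'E'
from m import *
p,d,i=shot('top','top3')
heads(p,d,i);hung(p,d,i)
to(np.array([561.7,-314.9]),200)
E
```

```text
px [309. 179.] A 135 xy mm [ 652.3 -124.6] z 0.1284 hsv [139. 145. 187.]
px [257. 218.] A 142 xy mm [552.7   8.9] z 0.1285 hsv [ 20. 138. 225.]
px [419. 233.] A 213 xy mm [ 521.7 -399.1] z 0.1283 hsv [ 19. 103. 181.]
hung? px [271. 132.] 79 [ 169.  -183.9] 0.1510258145546042
hung? px [144. 197.] 227 [  9.5 130.3] 0.15538554887833678
hung? px [172. 197.] 224 [ 8.1 62.1] 0.15530387564906853
hung? px [267. 217.] 140 [ -45.9 -172.1] 0.15690236614729292
t 18.3 tcp [ 585.7 -170.3  260.2] rack [ -19.6 -323.7] turn left [-0.0005  0.0073  0.    ] F [-0.4 -5.2  0.1] w 75.2 q [-0.4   0.48  1.22 -0.01  1.44 -0.44]
  shift tool mm [-143.1  -29.8   61.3]
```

>>> jog_arm --increments '[{"tx": -45,"ty": -8,"tz": 0,"ax": 0,"ay": 0.007,"az": 0,"fingers": 75},{"tx": -45,"ty": -8,"tz": 10,"ax": 0,"ay": 0,"az": 0,"fingers": 75},{"tx": -30,"ty": -8,"tz": 10,"ax": 0,"ay": 0,"az": 0,"fingers": 75},{"tx": 0,"ty": 0,"tz": 0,"ax": 0,"ay": 0,"az": 0,"fingers": 75}]'

```text
t: 18.7
eef_pos: [0.5653, -0.293, 0.2387]
eef_rot: [0.695, 0.719, -0.0, -0.0]
force: [0.3, 0.8, -0.9]
gripper_width: 0.817
```

Run:
```python
from m import *
to(np.array([561.7,-314.9]),95)
p,d,i=shot('wrist','w3')
heads(p,d,i)
```

```text
t 18.7 tcp [ 565.3 -293.   238.7] rack [ -44.9 -445.4] turn left [-0.0008  0.0003 -0.0053] F [ 0.3  0.8 -0.9] w 75.0 q [-0.6   0.55  1.16 -0.    1.43 -0.63]
  shift tool mm [-21.7  -4.2 143.7]
px [425.   6.] A 620 xy mm [ 653.3 -149.4] z 0.1258 hsv [139. 151. 183.]
px [472. 138.] A 2647 xy mm [ 699.3 -232.6] z 0.1274 hsv [ 90. 177. 250.]
px [283. 238.] A 1999 xy mm [ 563.9 -315.9] z 0.1277 hsv [ 22.  88. 251.]
px [235. 342.] A 474 xy mm [ 524.8 -414.4] z 0.128 hsv [ 27.  66. 250.]
```

View pics/w3.png

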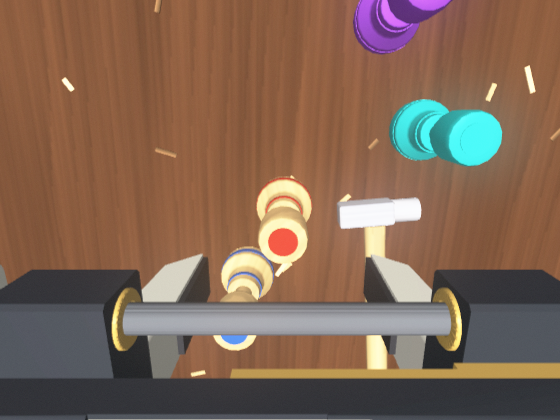

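Red head at (283,238), where expected. The hammer head at (380,213) lies low, under the finger height.

>>> jog_arm --increments '[{"tx": -21,"ty": -3,"tz": 20,"ax": 0,"ay": 0,"az": -0.005,"fingers": 75},{"tx": -3,"ty": -2,"tz": 45,"ax": 0,"ay": 0,"az": 0,"fingers": 75},{"tx": 0,"ty": -2,"tz": 40,"ax": 0,"ay": 0,"az": 0,"fingers": 75},{"tx": 0,"ty": -1,"tz": 15,"ax": 0,"ay": 0,"az": 0,"fingers": 75},{"tx": 0,"ty": 0,"tz": 0,"ax": 0,"ay": 0,"az": 0,"fingers": 75}]'

```text
t: 19.25
eef_pos: [0.5625, -0.3118, 0.1186]
eef_rot: [0.691, 0.723, 0.002, 0.003]
force: [0.4, -0.1, -0.1]
gripper_width: 0.818
```

Run:
```python
from h import *
to(np.array([562.5,-315.4]),96)
```

```text
t 19.25 tcp [ 562.5 -311.8  118.6] rack [ -48.5 -464.1] turn left [0.0061 0.0018 0.0045] F [ 0.4 -0.1 -0.1] w 75.1 q [-0.63  0.65  1.32  0.    1.17 -0.67]
  shift tool mm [-3.5 -0.3 22.6]
```

>>> jog_arm --increments '[{"tx": -4,"ty": -0.5,"tz": 14,"ax": 0.006,"ay": 0.002,"az": 0.004,"fingers": 75},{"tx": 0,"ty": -0.5,"tz": 10,"ax": 0,"ay": 0,"az": 0,"fingers": 60},{"tx": 0,"ty": 0,"tz": 1,"ax": 0,"ay": 0,"az": 0,"fingers": 50},{"tx": 0,"ty": 0,"tz": 0,"ax": 0,"ay": 0,"az": 0,"fingers": 30},{"tx": 0,"ty": 0,"tz": 0,"ax": 0,"ay": 0,"az": 0,"fingers": 30}]'

```text
t: 19.75
eef_pos: [0.5648, -0.315, 0.0957]
eef_rot: [0.692, 0.722, 0.001, 0.003]
force: [-0.7, 0.5, -0.1]
gripper_width: 0.519
```

>>> jog_arm --increments '[{"tx": 0,"ty": 0,"tz": 0,"ax": 0,"ay": 0,"az": 0,"fingers": 30},{"tx": 0,"ty": 0,"tz": 0,"ax": 0,"ay": 0,"az": 0,"fingers": 30}]'

```text
t: 19.95
eef_pos: [0.565, -0.3152, 0.0965]
eef_rot: [0.692, 0.722, 0.001, 0.003]
force: [-0.1, -0.9, -1.4]
gripper_width: 0.457
```

Run:
```python
from h import *
to(r2w((-155,-95)),131)
```

```text
t 19.95 tcp [ 565.  -315.2   96.5] rack [ -46.1 -467.6] turn left [0.0055 0.0038 0.0029] F [-0.1 -0.9 -1.4] w 42.0 q [-0.63  0.68  1.33  0.    1.13 -0.67]
  shift tool mm [ 372.8 -107.6  -36.5]
```

>>> jog_arm --increments '[{"tx": 0,"ty": 0,"tz": -20,"ax": 0.005,"ay": 0.004,"az": 0.003,"fingers": 30},{"tx": 10,"ty": -20,"tz": -20,"ax": 0,"ay": 0,"az": 0,"fingers": 30},{"tx": 35,"ty": -35,"tz": -4,"ax": 0,"ay": 0,"az": 0,"fingers": 30},{"tx": 35,"ty": -35,"tz": 0,"ax": 0,"ay": 0,"az": 0,"fingers": 30},{"tx": 35,"ty": -35,"tz": 0,"ax": 0,"ay": 0,"az": 0,"fingers": 30}]'

```text
t: 20.45
eef_pos: [0.435, -0.2063, 0.1404]
eef_rot: [0.694, 0.72, 0.001, 0.002]
force: [-0.3, 0.0, -1.9]
gripper_width: 0.453
```

Run:
```python
from h import *
to(r2w((-155,-95)),130)
```

```text
t 20.45 tcp [ 435.  -206.3  140.4] rack [-171.6 -353.6] turn left [ 0.004   0.0024 -0.0033] F [-0.3  0.  -1.9] w 41.6 q [-0.6   0.35  1.77  0.    1.01 -0.64]
  shift tool mm [258.7  15.7   9.9]
```

>>> jog_arm --increments '[{"tx": 40,"ty": 8,"tz": 2,"ax": 0.004,"ay": 0.003,"az": -0.003,"fingers": 30},{"tx": 48,"ty": 3,"tz": 2,"ax": 0,"ay": 0,"az": 0,"fingers": 30},{"tx": 48,"ty": 4,"tz": 3,"ax": 0,"ay": 0,"az": 0,"fingers": 30},{"tx": 48,"ty": 3,"tz": 2,"ax": 0,"ay": 0,"az": 0,"fingers": 30},{"tx": 46,"ty": 0,"tz": 0,"ax": 0,"ay": 0,"az": 0,"fingers": 30}]'

```text
t: 20.95
eef_pos: [0.4389, 0.0307, 0.1328]
eef_rot: [0.696, 0.718, 0.001, -0.0]
force: [0.8, -0.3, -2.5]
gripper_width: 0.456
```

>>> jog_arm --increments '[{"tx": 15,"ty": 0,"tz": 0,"ax": 0,"ay": 0,"az": 0,"fingers": 30},{"tx": 0,"ty": 0,"tz": 0,"ax": 0,"ay": 0,"az": 0,"fingers": 30}]'

```text
t: 21.15
eef_pos: [0.4373, 0.0513, 0.1334]
eef_rot: [0.694, 0.72, 0.001, -0.0]
force: [1.4, -0.6, -2.1]
gripper_width: 0.451
```

Run:
```python
from h import *
to(r2w((-100,-95)),130)
```

```text
t 21.15 tcp [437.3  51.3 133.4] rack [-159.   -96.3] turn left [ 0.0011 -0.0021 -0.0032] F [ 1.4 -0.6 -2.1] w 41.4 q [-0.06  0.3   1.88  0.    0.96 -0.1 ]
  shift tool mm [ 1.5 59.   3.4]
```

>>> jog_arm --increments '[{"tx": 1,"ty": 15,"tz": 2,"ax": 0,"ay": -0.002,"az": -0.003,"fingers": 30},{"tx": 0,"ty": 25,"tz": 1,"ax": 0,"ay": 0,"az": 0,"fingers": 30},{"tx": 0,"ty": 18,"tz": 0,"ax": 0,"ay": 0,"az": 0,"fingers": 30},{"tx": 0,"ty": 0,"tz": 0,"ax": 0,"ay": 0,"az": 0,"fingers": 30}]'

```text
t: 21.55
eef_pos: [0.4969, 0.0528, 0.131]
eef_rot: [0.693, 0.721, 0.0, 0.001]
force: [-0.3, 0.0, -2.5]
gripper_width: 0.456
```

Run:
```python
from h import *
to(r2w((9.5,-95)),130)
```

```text
t 21.55 tcp [496.9  52.8 131. ] rack [-99.4 -97.2] turn left [0.0021 0.0011 0.0007] F [-0.3  0.  -2.5] w 41.8 q [-0.05  0.4   1.73 -0.    1.01 -0.09]
  shift tool mm [  2.1 108.9   1.2]
```

>>> jog_arm --increments '[{"tx": 2.5,"ty": 18,"tz": 1,"ax": 0,"ay": 0,"az": 0,"fingers": 30},{"tx": 1,"ty": 22,"tz": 0,"ax": 0,"ay": 0,"az": 0,"fingers": 30},{"tx": 0.5,"ty": 20,"tz": 0,"ax": 0,"ay": 0,"az": 0,"fingers": 30},{"tx": 0,"ty": 0,"tz": 0,"ax": 0,"ay": 0,"az": 0,"fingers": 30}]'

```text
t: 21.95
eef_pos: [0.5557, 0.0554, 0.1294]
eef_rot: [0.694, 0.72, -0.001, -0.0]
force: [-0.8, -0.2, -3.1]
gripper_width: 0.453
```

Run:
```python
from h import *
to(r2w((9.5,-95)),130)
```

```text
t 21.95 tcp [555.7  55.4 129.4] rack [-40.5 -97. ] turn left [-0.002   0.0018 -0.0029] F [-0.8 -0.2 -3.1] w 41.6 q [-0.04  0.5   1.57 -0.    1.08 -0.07]
  shift tool mm [ 2.1 50.  -0.7]
```

>>> jog_arm --increments '[{"tx": 2.5,"ty": 12,"tz": -1,"ax": -0.002,"ay": 0.002,"az": -0.003,"fingers": 30},{"tx": 0.5,"ty": 18,"tz": 0,"ax": 0,"ay": 0,"az": 0,"fingers": 30},{"tx": 0,"ty": 15,"tz": 0,"ax": 0,"ay": 0,"az": 0,"fingers": 30},{"tx": 0,"ty": 6,"tz": 0,"ax": 0,"ay": 0,"az": 0,"fingers": 30},{"tx": 0,"ty": 0,"tz": 0,"ax": 0,"ay": 0,"az": 0,"fingers": 30}]'

```text
t: 22.45
eef_pos: [0.6016, 0.0566, 0.129]
eef_rot: [0.694, 0.72, -0.003, -0.003]
force: [-0.2, 0.1, -2.0]
gripper_width: 0.456
```

Run:
```python
from h import *
to(r2w((9.5,3)),130)
```

```text
t 22.45 tcp [601.6  56.6 129. ] rack [  5.4 -97.6] turn left [-0.009   0.0001 -0.0029] F [-0.2  0.1 -2. ] w 41.8 q [-0.03  0.58  1.42 -0.    1.15 -0.07]
  shift tool mm [100.6   3.8  -1.1]
```

>>> jog_arm --increments '[{"tx": 5,"ty": 4,"tz": -1,"ax": -0.008,"ay": 0,"az": -0.003,"fingers": 30},{"tx": 20,"ty": 1.5,"tz": 0,"ax": 0,"ay": 0,"az": 0,"fingers": 30},{"tx": 28,"ty": 1,"tz": 0,"ax": 0,"ay": 0,"az": 0,"fingers": 30},{"tx": 20,"ty": 0.5,"tz": 0,"ax": 0,"ay": 0,"az": 0,"fingers": 30},{"tx": 0,"ty": 0,"tz": 0,"ax": 0,"ay": 0,"az": 0,"fingers": 30}]'

```text
t: 22.95
eef_pos: [0.6019, 0.1314, 0.1301]
eef_rot: [0.693, 0.72, -0.001, -0.001]
force: [-0.5, 0.6, -2.3]
gripper_width: 0.45
```

Run:
```python
from h import *
to(r2w((9.5,3)),130)
```

```text
t 22.95 tcp [601.9 131.4 130.1] rack [  8.7 -22.9] turn left [-0.0034 -0.0003 -0.002 ] F [-0.5  0.6 -2.3] w 41.3 q [0.09 0.59 1.39 0.   1.16 0.05]
  shift tool mm [25.9  0.7  0.1]
```

>>> jog_arm --increments '[{"tx": 15,"ty": 0.5,"tz": 0,"ax": -0.003,"ay": 0,"az": -0.002,"fingers": 30},{"tx": 10,"ty": 0,"tz": 0,"ax": 0,"ay": 0,"az": 0,"fingers": 30},{"tx": 3,"ty": 0,"tz": 2,"ax": 0,"ay": 0,"az": 0,"fingers": 30},{"tx": 0,"ty": 0,"tz": 4,"ax": 0,"ay": 0,"az": 0,"fingers": 30},{"tx": 0,"ty": 0,"tz": 0,"ax": 0,"ay": 0,"az": 0,"fingers": 30}]'

```text
t: 23.45
eef_pos: [0.6002, 0.1604, 0.1239]
eef_rot: [0.693, 0.721, -0.001, 0.0]
force: [-0.9, 0.2, -2.0]
gripper_width: 0.452
```

Run:
```python
from h import *
to(r2w((9.5,3)),123.5)
```

```text
t 23.45 tcp [600.2 160.4 123.9] rack [8.1 6.2] turn left [-0.0006  0.0009  0.0004] F [-0.9  0.2 -2. ] w 41.5 q [ 0.14  0.61  1.38 -0.    1.15  0.1 ]
  shift tool mm [-3.2  1.4  0.4]
```

>>> jog_arm --increments '[{"tx": -1,"ty": 1,"tz": 1.5,"ax": 0,"ay": 0,"az": 0,"fingers": 30},{"tx": 0,"ty": 0,"tz": 0,"ax": 0,"ay": 0,"az": 0,"fingers": 66},{"tx": 0,"ty": 0,"tz": 0,"ax": 0,"ay": 0,"az": 0,"fingers": 66},{"tx": 0,"ty": 0,"tz": 0,"ax": 0,"ay": 0,"az": 0,"fingers": 66},{"tx": 0,"ty": 0,"tz": -15,"ax": 0,"ay": 0,"az": 0,"fingers": 70}]'

```text
t: 23.95
eef_pos: [0.601, 0.1581, 0.1375]
eef_rot: [0.694, 0.72, -0.001, -0.001]
force: [-0.2, 0.5, -0.2]
gripper_width: 0.737
```

>>> jog_arm --increments '[{"tx": 0,"ty": 0,"tz": -40,"ax": 0,"ay": 0,"az": 0,"fingers": 75},{"tx": 0,"ty": 0,"tz": -45,"ax": 0,"ay": 0,"az": 0,"fingers": 75},{"tx": -40,"ty": 0,"tz": -40,"ax": 0,"ay": 0,"az": 0,"fingers": 75},{"tx": -48,"ty": 0,"tz": 0,"ax": 0,"ay": 0,"az": 0,"fingers": 75},{"tx": -48,"ty": 0,"tz": 0,"ax": 0,"ay": 0,"az": 0,"fingers": 75}]'

```text
t: 24.45
eef_pos: [0.6074, 0.0282, 0.2639]
eef_rot: [0.691, 0.723, 0.0, 0.001]
force: [0.9, 0.6, -0.4]
gripper_width: 0.817
```

>>> jog_arm --increments '[{"tx": -48,"ty": -10,"tz": 0,"ax": 0,"ay": 0,"az": 0,"fingers": 75},{"tx": -48,"ty": -12,"tz": 0,"ax": 0,"ay": 0,"az": 0,"fingers": 75},{"tx": -48,"ty": -12,"tz": 0,"ax": 0,"ay": 0,"az": 0,"fingers": 75},{"tx": -48,"ty": -12,"tz": 0,"ax": 0,"ay": 0,"az": 0,"fingers": 75},{"tx": -48,"ty": -12,"tz": 0,"ax": 0,"ay": 0,"az": 0,"fingers": 75}]'

```text
t: 24.95
eef_pos: [0.5608, -0.2187, 0.2657]
eef_rot: [0.69, 0.723, 0.002, 0.004]
force: [0.9, -0.6, -1.2]
gripper_width: 0.815
```

Run:
```python
from m import *
p,d,i=shot('top','top4')
heads(p,d,i);hung(p,d,i)
to(np.array([521.7,-399.1]),220)
```

```text
px [349. 159.] A 71 xy mm [ 703.8 -227.9] z 0.127 hsv [ 90. 182. 175.]
px [312. 180.] A 208 xy mm [ 652.4 -128.4] z 0.128 hsv [139. 149. 189.]
px [257. 218.] A 134 xy mm [555.3   6.5] z 0.1282 hsv [ 20. 141. 226.]
hung? px [271. 132.] 78 [ 167.7 -183.9] 0.1503973165944412
hung? px [144. 197.] 230 [  9.4 129.1] 0.1552649365073284
hung? px [172. 197.] 225 [ 8.1 62.1] 0.15539297513484487
hung? px [196. 197.] 224 [7.  3.5] 0.1554364620521519
hung? px [270. 215.] 182 [ -46.3 -191.7] 0.15842961190994212
t 25.0 tcp [ 558.9 -226.5  265.3] rack [ -48.7 -378.8] turn left [0.0057 0.0075 0.0006] F [-2.1 -4.7 -0.8] w 74.9 q [-0.51  0.46  1.24 -0.    1.44 -0.55]
  shift tool mm [-170.6  -44.4   46.3]
```

>>> jog_arm --increments '[{"tx": -45,"ty": -11,"tz": 0,"ax": 0.005,"ay": 0.007,"az": 0,"fingers": 75},{"tx": -48,"ty": -12,"tz": 0,"ax": 0,"ay": 0,"az": 0,"fingers": 75},{"tx": -40,"ty": -12,"tz": 10,"ax": 0,"ay": 0,"az": 0,"fingers": 75},{"tx": -15,"ty": -8,"tz": 10,"ax": 0,"ay": 0,"az": 0,"fingers": 75},{"tx": 0,"ty": 0,"tz": 0,"ax": 0,"ay": 0,"az": 0,"fingers": 75}]'

```text
t: 25.5
eef_pos: [0.5201, -0.3784, 0.2445]
eef_rot: [0.695, 0.719, 0.0, 0.001]
force: [0.4, 1.1, -0.4]
gripper_width: 0.818
```

Run:
```python
from m import *
to(np.array([521.7,-399.1]),95)
p,d,i=shot('wrist','w4')
heads(p,d,i)
```

```text
t 25.5 tcp [ 520.1 -378.4  244.5] rack [ -93.5 -529. ] turn left [ 0.0018  0.0012 -0.0056] F [ 0.4  1.1 -0.4] w 75.1 q [-0.75  0.55  1.13  0.    1.45 -0.78]
  shift tool mm [-20.5   0.6 149.5]
px [541.  23.] A 1767 xy mm [ 689.9 -240.8] z 0.1269 hsv [ 90. 181. 250.]
px [289. 235.] A 1916 xy mm [ 524.2 -400.4] z 0.1277 hsv [ 27.  71. 248.]
```

View pics/w4.png

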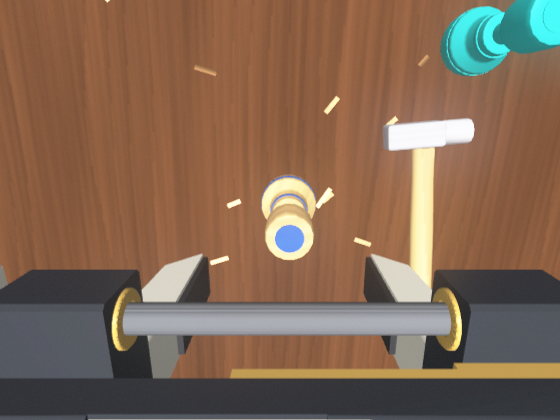

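Blue head at (289,235), alone. Target (523,-400).

>>> jog_arm --increments '[{"tx": -21,"ty": 1,"tz": 25,"ax": 0.002,"ay": 0,"az": -0.005,"fingers": 75},{"tx": -3,"ty": 0,"tz": 45,"ax": 0,"ay": 0,"az": 0,"fingers": 75},{"tx": 0,"ty": 0,"tz": 40,"ax": 0,"ay": 0,"az": 0,"fingers": 75},{"tx": 0,"ty": 0,"tz": 15,"ax": 0,"ay": 0,"az": 0,"fingers": 75},{"tx": 0,"ty": 0,"tz": 0,"ax": 0,"ay": 0,"az": 0,"fingers": 75}]'

```text
t: 26.05
eef_pos: [0.5301, -0.3937, 0.1222]
eef_rot: [0.689, 0.724, 0.001, 0.005]
force: [-0.2, -0.0, 0.2]
gripper_width: 0.818
```

Run:
```python
from h import *
to(np.array([522.7,-400]),96)
```

```text
t 26.05 tcp [ 530.1 -393.7  122.2] rack [ -84.1 -544.7] turn left [0.0087 0.0049 0.0092] F [-0.2 -0.   0.2] w 75.1 q [-0.76  0.67  1.27  0.    1.2  -0.81]
  shift tool mm [-5.8 -7.9 26.1]
```

>>> jog_arm --increments '[{"tx": -6,"ty": -8,"tz": 8,"ax": 0.009,"ay": 0.005,"az": 0.009,"fingers": 75},{"tx": -1,"ty": -1,"tz": 16,"ax": 0,"ay": 0,"az": 0,"fingers": 75},{"tx": 0,"ty": 0,"tz": 4,"ax": 0,"ay": 0,"az": 0,"fingers": 60},{"tx": 0,"ty": 0,"tz": 0,"ax": 0,"ay": 0,"az": 0,"fingers": 50}]'

```text
t: 26.45
eef_pos: [0.5246, -0.3999, 0.0988]
eef_rot: [0.691, 0.722, -0.0, 0.003]
force: [-0.7, 0.7, -0.5]
gripper_width: 0.688
```

Run:
```python
from h import *
to(np.array([522.7,-400]),96)
```

```text
t 26.45 tcp [ 524.6 -399.9   98.8] rack [ -89.9 -550.6] turn left [0.0041 0.0046 0.0038] F [-0.7  0.7 -0.5] w 63.1 q [-0.77  0.69  1.29 -0.    1.15 -0.81]
  shift tool mm [-0.  -1.9  2.8]
```

>>> jog_arm --increments '[{"tx": 0,"ty": -2,"tz": 2,"ax": 0.004,"ay": 0.005,"az": 0.004,"fingers": 30},{"tx": 0,"ty": 0,"tz": 0,"ax": 0,"ay": 0,"az": 0,"fingers": 30},{"tx": 0,"ty": 0,"tz": 0,"ax": 0,"ay": 0,"az": 0,"fingers": 30},{"tx": 0,"ty": 0,"tz": 0,"ax": 0,"ay": 0,"az": 0,"fingers": 30},{"tx": 0,"ty": 0,"tz": 0,"ax": 0,"ay": 0,"az": 0,"fingers": 30}]'

```text
t: 26.95
eef_pos: [0.5233, -0.4007, 0.0997]
eef_rot: [0.693, 0.721, 0.0, 0.002]
force: [-0.5, 0.1, -2.0]
gripper_width: 0.449
```

>>> jog_arm --increments '[{"tx": 0,"ty": 0,"tz": -20,"ax": 0,"ay": 0,"az": 0,"fingers": 30},{"tx": 20,"ty": -10,"tz": -20,"ax": 0,"ay": 0,"az": 0,"fingers": 30},{"tx": 40,"ty": -20,"tz": -2,"ax": 0,"ay": 0,"az": 0,"fingers": 30},{"tx": 45,"ty": -25,"tz": 0,"ax": 0,"ay": 0,"az": 0,"fingers": 30},{"tx": 45,"ty": -25,"tz": 0,"ax": 0,"ay": 0,"az": 0,"fingers": 30}]'

```text
t: 27.45
eef_pos: [0.4374, -0.256, 0.1402]
eef_rot: [0.695, 0.719, 0.0, 0.003]
force: [0.9, 0.4, -2.3]
gripper_width: 0.455
```

Run:
```python
from h import *
to(r2w((-165,-95)),131)
```

```text
t 27.45 tcp [ 437.4 -256.   140.2] rack [-171.2 -403.4] turn left [ 0.0038  0.0035 -0.0053] F [ 0.9  0.4 -2.3] w 41.7 q [-0.68  0.4   1.7  -0.    1.04 -0.72]
  shift tool mm [308.4   4.5   8.1]
```

>>> jog_arm --increments '[{"tx": 45,"ty": 2,"tz": 2,"ax": 0.004,"ay": 0.003,"az": -0.005,"fingers": 30},{"tx": 48,"ty": 2,"tz": 2,"ax": 0,"ay": 0,"az": 0,"fingers": 30},{"tx": 48,"ty": 2,"tz": 2,"ax": 0,"ay": 0,"az": 0,"fingers": 30},{"tx": 48,"ty": 2,"tz": 1,"ax": 0,"ay": 0,"az": 0,"fingers": 30},{"tx": 48,"ty": 3,"tz": 0,"ax": 0,"ay": 0,"az": 0,"fingers": 30}]'

```text
t: 27.95
eef_pos: [0.4347, -0.0109, 0.1337]
eef_rot: [0.695, 0.719, -0.0, 0.0]
force: [1.1, 0.7, -2.9]
gripper_width: 0.452
```

>>> jog_arm --increments '[{"tx": 45,"ty": 2,"tz": 0,"ax": 0,"ay": 0,"az": 0,"fingers": 30},{"tx": 15,"ty": 0,"tz": 0,"ax": 0,"ay": 0,"az": 0,"fingers": 30},{"tx": 0,"ty": 0,"tz": 0,"ax": 0,"ay": 0,"az": 0,"fingers": 30}]'

```text
t: 28.25
eef_pos: [0.4333, 0.0568, 0.1343]
eef_rot: [0.693, 0.721, 0.001, 0.0]
force: [-0.2, -0.0, -2.7]
gripper_width: 0.457
```

Run:
```python
from h import *
to(r2w((-100,-95)),132)
```

```text
t 28.25 tcp [433.3  56.8 134.3] rack [-162.8  -90.7] turn left [ 0.0009 -0.0009 -0.0003] F [-0.2 -0.  -2.7] w 41.9 q [-0.05  0.29  1.89  0.    0.96 -0.09]
  shift tool mm [-4.3 62.8  2.3]
```

>>> jog_arm --increments '[{"tx": -3,"ty": 15,"tz": 2,"ax": 0,"ay": 0,"az": 0,"fingers": 30},{"tx": 0,"ty": 25,"tz": 0,"ax": 0,"ay": 0,"az": 0,"fingers": 30},{"tx": 0,"ty": 18,"tz": 0,"ax": 0,"ay": 0,"az": 0,"fingers": 30},{"tx": 0,"ty": 0,"tz": 0,"ax": 0,"ay": 0,"az": 0,"fingers": 30}]'

```text
t: 28.65
eef_pos: [0.4929, 0.0543, 0.1325]
eef_rot: [0.692, 0.721, 0.0, 0.0]
force: [-0.9, -0.1, -1.4]
gripper_width: 0.452
```

Run:
```python
from h import *
to(r2w((9.5,-95)),132)
```

```text
t 28.65 tcp [492.9  54.3 132.5] rack [-103.4  -95.6] turn left [0.001  0.0003 0.0009] F [-0.9 -0.1 -1.4] w 41.5 q [-0.04  0.39  1.74 -0.    1.01 -0.09]
  shift tool mm [  0.5 112.9   0.6]
```

>>> jog_arm --increments '[{"tx": 1,"ty": 18,"tz": 0,"ax": 0,"ay": 0,"az": 0,"fingers": 30},{"tx": 0.7,"ty": 22,"tz": 0,"ax": 0,"ay": 0,"az": 0,"fingers": 30},{"tx": 0.5,"ty": 20,"tz": 0,"ax": 0,"ay": 0,"az": 0,"fingers": 30},{"tx": 0,"ty": 0,"tz": 0,"ax": 0,"ay": 0,"az": 0,"fingers": 30}]'

```text
t: 29.05
eef_pos: [0.5515, 0.0551, 0.1315]
eef_rot: [0.694, 0.72, -0.002, -0.001]
force: [0.2, -0.8, -3.1]
gripper_width: 0.453
```

Run:
```python
from h import *
to(r2w((9.5,-95)),132)
```

```text
t 29.05 tcp [551.5  55.1 131.5] rack [-44.7 -97.1] turn left [-0.0039  0.001  -0.0025] F [ 0.2 -0.8 -3.1] w 41.6 q [-0.04  0.49  1.57 -0.    1.08 -0.08]
  shift tool mm [ 2.2 54.2 -0.7]
```

>>> jog_arm --increments '[{"tx": 3,"ty": 12,"tz": -1,"ax": -0.004,"ay": 0.001,"az": -0.003,"fingers": 30},{"tx": 1,"ty": 20,"tz": 0,"ax": 0,"ay": 0,"az": 0,"fingers": 30},{"tx": 0.5,"ty": 18,"tz": 0,"ax": 0,"ay": 0,"az": 0,"fingers": 30},{"tx": 0,"ty": 9,"tz": 0,"ax": 0,"ay": 0,"az": 0,"fingers": 30},{"tx": 0,"ty": 0,"tz": 0,"ax": 0,"ay": 0,"az": 0,"fingers": 30}]'

```text
t: 29.55
eef_pos: [0.6053, 0.0583, 0.1306]
eef_rot: [0.694, 0.72, -0.004, -0.003]
force: [-0.9, -0.8, -3.3]
gripper_width: 0.452
```

Run:
```python
from h import *
to(r2w((9.5,-58)),132)
```

```text
t 29.55 tcp [605.3  58.3 130.6] rack [  9.2 -96. ] turn left [-0.0098  0.0004 -0.0021] F [-0.9 -0.8 -3.3] w 41.5 q [-0.03  0.58  1.41 -0.    1.16 -0.07]
  shift tool mm [38.   0.2 -1.4]
```

>>> jog_arm --increments '[{"tx": 12,"ty": 0.5,"tz": -1,"ax": -0.01,"ay": 0,"az": -0.002,"fingers": 30},{"tx": 18,"ty": 0.5,"tz": 0,"ax": 0,"ay": 0,"az": 0,"fingers": 30},{"tx": 9,"ty": 0.5,"tz": 0,"ax": 0,"ay": 0,"az": 0,"fingers": 30},{"tx": 2,"ty": 0,"tz": 2,"ax": 0,"ay": 0,"az": 0,"fingers": 30},{"tx": 0,"ty": 0,"tz": 2,"ax": 0,"ay": 0,"az": 0,"fingers": 30}]'

```text
t: 30.05
eef_pos: [0.6012, 0.1012, 0.1279]
eef_rot: [0.693, 0.721, -0.001, -0.0]
force: [1.1, -2.8, -1.6]
gripper_width: 0.451
```

Run:
```python
from h import *
to(r2w((9.5,-58)),126.5)
```

```text
t 30.05 tcp [601.2 101.2 127.9] rack [  6.8 -53. ] turn left [-0.0011  0.0009 -0.0001] F [ 1.1 -2.8 -1.6] w 41.4 q [ 0.04  0.58  1.41 -0.    1.15  0.  ]
  shift tool mm [-5.   2.7  1.4]
```

>>> jog_arm --increments '[{"tx": -3,"ty": 3,"tz": 0,"ax": 0,"ay": 0,"az": 0,"fingers": 30},{"tx": -1,"ty": 0.5,"tz": 2,"ax": 0,"ay": 0,"az": 0,"fingers": 30},{"tx": 0,"ty": 0,"tz": 1,"ax": 0,"ay": 0,"az": 0,"fingers": 30},{"tx": 0,"ty": 0,"tz": 0,"ax": 0,"ay": 0,"az": 0,"fingers": 30}]'

```text
t: 30.45
eef_pos: [0.6048, 0.0969, 0.1272]
eef_rot: [0.693, 0.721, 0.0, -0.0]
force: [-0.0, -0.9, -2.3]
gripper_width: 0.451
```

Run:
```python
from h import *
to(r2w((9.5,-58)),126.5)
```

```text
t 30.45 tcp [604.8  96.9 127.2] rack [ 10.2 -57.5] turn left [-0.0002 -0.0011 -0.0012] F [-0.  -0.9 -2.3] w 41.4 q [ 0.03  0.59  1.41  0.    1.15 -0.01]
  shift tool mm [-0.6 -0.7  0.7]
```

>>> jog_arm --increments '[{"tx": 0,"ty": 0,"tz": 1.5,"ax": 0,"ay": 0,"az": 0,"fingers": 30},{"tx": 0,"ty": 0,"tz": 0,"ax": 0,"ay": 0,"az": 0,"fingers": 66},{"tx": 0,"ty": 0,"tz": 0,"ax": 0,"ay": 0,"az": 0,"fingers": 66},{"tx": 0,"ty": 0,"tz": 0,"ax": 0,"ay": 0,"az": 0,"fingers": 66},{"tx": 0,"ty": 0,"tz": -15,"ax": 0,"ay": 0,"az": 0,"fingers": 70}]'

```text
t: 30.95
eef_pos: [0.6046, 0.0957, 0.1401]
eef_rot: [0.694, 0.72, -0.0, -0.001]
force: [0.0, 0.1, -1.0]
gripper_width: 0.738
```

>>> jog_arm --increments '[{"tx": 0,"ty": 0,"tz": -40,"ax": 0,"ay": 0,"az": 0,"fingers": 70},{"tx": 0,"ty": 0,"tz": -45,"ax": 0,"ay": 0,"az": 0,"fingers": 70},{"tx": 0,"ty": -20,"tz": -40,"ax": 0,"ay": 0,"az": 0,"fingers": 0},{"tx": -40,"ty": -20,"tz": -20,"ax": 0,"ay": 0,"az": 0,"fingers": 0},{"tx": -45,"ty": -10,"tz": 0,"ax": 0,"ay": 0,"az": 0,"fingers": 0}]'

```text
t: 31.45
eef_pos: [0.5584, 0.0105, 0.2897]
eef_rot: [0.691, 0.722, -0.0, -0.001]
force: [1.9, -0.1, -0.1]
gripper_width: 0.55
```

>>> jog_arm --increments '[{"tx": -45,"ty": -5,"tz": 0,"ax": 0,"ay": 0,"az": 0,"fingers": 0},{"tx": -40,"ty": 0,"tz": 0,"ax": 0,"ay": 0,"az": 0,"fingers": 0},{"tx": 0,"ty": 0,"tz": 0,"ax": 0,"ay": 0,"az": 0,"fingers": 0}]'

```text
t: 31.75
eef_pos: [0.556, -0.0821, 0.2915]
eef_rot: [0.693, 0.721, 0.0, 0.001]
force: [-0.6, 0.6, -0.5]
gripper_width: 0.293
```

Run:
```python
from m import *
p,d,i=shot('side','side5')
P=pts(d,i);hsv=cv2.cvtColor(p,cv2.COLOR_RGB2HSV)
m=((hsv[...,0]<6)|(hsv[...,0]>174))&(hsv[...,1]>180)&(P[...,2]>.12)&(P[...,2]<.26)&(P[...,1]<.0)&(P[...,1]>-.2)
q=P[m]; print(m.sum(),'pad med',(np.median(q,0)*1000).round(1),w2r(np.median(q,0)[:2]*1000).round(1),'rng',q.min(0).round(3),q.max(0).round(3))
p,d,i=shot('top','top5');hung(p,d,i)
to(r2w((-45,-252)),230)
big=cv2.resize(np.hstack([p[150:260,100:340],np.load('pics/side5.npz')['p'][120:230,200:440]])[:,:,::-1],None,fx=1.6,fy=1.6*2);cv2.imwrite('pics/c5.png',big)
```

```text
75 pad med [ 557.1 -112.2  213.8] [ -45.9 -264.4] rng [ 0.541 -0.117  0.196] [ 0.577 -0.081  0.219]
hung? px [271. 132.] 82 [ 167.7 -183.9] 0.15026293456251819
hung? px [221. 196.] 222 [  8.3 -57.7] 0.15499202364147252
hung? px [144. 197.] 223 [  9.5 130.3] 0.15532025437087385
hung? px [172. 197.] 225 [ 8.1 62.1] 0.15513751126134212
hung? px [196. 197.] 225 [7.  3.5] 0.15511671966961912
t 31.85 tcp [556.  -78.4 291.5] rack [ -45.5 -230.7] turn left [ 0.0018 -0.0005  0.0029] F [-0.3  0.4 -0.8] w 18.7 q [-0.28  0.37  1.3   0.    1.47 -0.32]
  shift tool mm [-21.4   0.4  61.5]
```

View pics/side5.png

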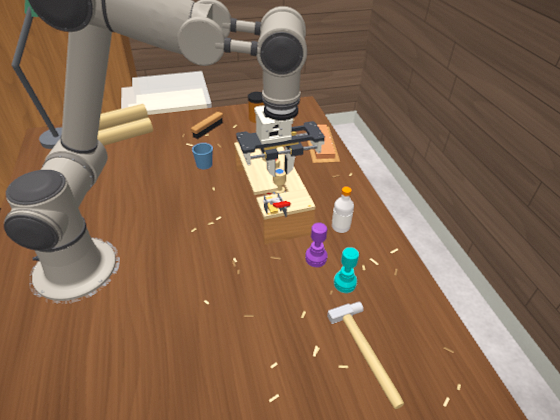

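The side view shows the bench clear of job dolls, with only the purple and turquoise decoys left. The lever is up, with the red pad at (282,204). All four heads sit at z 155 mm in the long run. Pressing next.

>>> jog_arm --increments '[{"tx": -20,"ty": 0,"tz": 20,"ax": 0,"ay": 0,"az": 0.003,"fingers": 0},{"tx": -6,"ty": 0,"tz": 30,"ax": 0,"ay": 0,"az": 0,"fingers": 0},{"tx": 0,"ty": 0,"tz": 8,"ax": 0,"ay": 0,"az": 0,"fingers": 0},{"tx": 0,"ty": 0,"tz": 0,"ax": 0,"ay": 0,"az": 0,"fingers": 0}]'

```text
t: 32.25
eef_pos: [0.5585, -0.1002, 0.2327]
eef_rot: [0.691, 0.723, 0.002, 0.001]
force: [0.2, 0.6, 0.0]
gripper_width: 0.007
```

Run:
```python
from h import *
to(r2w((-45,-255)),200)
```

```text
t 32.25 tcp [ 558.5 -100.2  232.7] rack [ -44.  -252.5] turn left [ 0.0039 -0.0017  0.0049] F [0.2 0.6 0. ] w 0.6 q [-0.31  0.41  1.4   0.    1.33 -0.36]
  shift tool mm [-2.5 -1.2 32.6]
```

>>> jog_arm --increments '[{"tx": -2,"ty": 0,"tz": 12,"ax": 0,"ay": 0,"az": 0,"fingers": 0},{"tx": -2,"ty": 0,"tz": 12,"ax": 0,"ay": 0,"az": 0,"fingers": 0},{"tx": -2,"ty": 0,"tz": 10,"ax": 0,"ay": 0,"az": 0,"fingers": 0},{"tx": -2,"ty": 0,"tz": 10,"ax": 0,"ay": 0,"az": 0,"fingers": 0},{"tx": -2,"ty": 0,"tz": 10,"ax": 0,"ay": 0,"az": 0,"fingers": 0}]'

```text
t: 32.75
eef_pos: [0.5627, -0.1094, 0.1816]
eef_rot: [0.689, 0.724, 0.004, 0.006]
force: [0.9, 1.4, 9.7]
gripper_width: 0.005
```

Run:
```python
from h import *
to(r2w((-45,-263)),148)
```

```text
t 32.75 tcp [ 562.7 -109.4  181.6] rack [ -40.1 -261.9] turn left [0.0146 0.0034 0.009 ] F [0.9 1.4 9.7] w 0.4 q [-0.33  0.46  1.47  0.    1.2  -0.38]
  shift tool mm [-0.9 -5.4 33.5]
```

>>> jog_arm --increments '[{"tx": 0,"ty": -2,"tz": 12,"ax": 0.01,"ay": 0,"az": 0.005,"fingers": 0},{"tx": 0,"ty": -1,"tz": 12,"ax": 0,"ay": 0,"az": 0,"fingers": 0},{"tx": 0,"ty": -1,"tz": 10,"ax": 0,"ay": 0,"az": 0,"fingers": 0},{"tx": 0,"ty": 0,"tz": 6,"ax": 0,"ay": 0,"az": 0,"fingers": 0}]'

```text
t: 33.15
eef_pos: [0.5613, -0.1108, 0.1468]
eef_rot: [0.692, 0.722, 0.003, 0.007]
force: [-24.0, 7.3, 72.1]
gripper_width: 0.007
```

Run:
```python
from h import *
to(r2w((-45,-264)),145)
```

```text
t 33.15 tcp [ 561.3 -110.8  146.8] rack [ -41.6 -263.2] turn left [0.0138 0.0065 0.0033] F [-24.    7.3  72.1] w 0.6 q [-0.33  0.49  1.52 -0.    1.11 -0.37]
  shift tool mm [-0.8 -3.4  1.8]
```

Lever is at its stop, with 72 N on the wrist. Back off at once, after a short hold with the load reduced.

>>> jog_arm --increments '[{"tx": 0,"ty": 0,"tz": -1.5,"ax": 0,"ay": 0,"az": 0,"fingers": 0},{"tx": 0,"ty": 0,"tz": -1,"ax": 0,"ay": 0,"az": 0,"fingers": 0},{"tx": 0,"ty": 0,"tz": -10,"ax": 0,"ay": 0,"az": 0,"fingers": 0},{"tx": 0,"ty": 0,"tz": -30,"ax": 0,"ay": 0,"az": 0,"fingers": 0},{"tx": 0,"ty": 0,"tz": -45,"ax": 0,"ay": 0,"az": 0,"fingers": 0}]'

```text
t: 33.65
eef_pos: [0.5566, -0.1092, 0.2333]
eef_rot: [0.692, 0.722, 0.0, 0.002]
force: [1.5, 0.6, 0.1]
gripper_width: 0.005
```

>>> jog_arm --increments '[{"tx": 0,"ty": -30,"tz": -40,"ax": 0,"ay": 0,"az": 0,"fingers": 0},{"tx": -20,"ty": -45,"tz": -20,"ax": 0,"ay": 0,"az": 0,"fingers": 0},{"tx": -30,"ty": -40,"tz": 0,"ax": 0,"ay": 0,"az": 0,"fingers": 0},{"tx": 0,"ty": 0,"tz": 0,"ax": 0,"ay": 0,"az": 0,"fingers": 0}]'

```text
t: 34.05
eef_pos: [0.4447, -0.1648, 0.299]
eef_rot: [0.691, 0.723, 0.002, 0.006]
force: [-0.6, 1.1, -0.3]
gripper_width: 0.007
```

Run:
```python
from m import *
state()
p,d,i=shot('top');P=pts(d,i);hung(p,d,i)
cv2.imwrite('pics/c6.png',cv2.resize(p[160:270,110:340,::-1],None,fx=3,fy=3))
p,d,i=shot('side');P=pts(d,i);hsv=cv2.cvtColor(p,cv2.COLOR_RGB2HSV)
m=((hsv[...,0]<6)|(hsv[...,0]>174))&(hsv[...,1]>180)&(P[...,2]>.1)&(P[...,2]<.26)&(P[...,1]<.0)&(P[...,1]>-.2)
print(m.sum(),'pad',(np.median(P[m],0)*1000).round(1))
cv2.imwrite('pics/c7.png',cv2.resize(p[110:290,190:390,::-1],None,fx=3,fy=3))
```

```text
t 34.05 tcp [ 444.7 -164.8  299. ] rack [-160.3 -312.5] turn left [0.0114 0.007  0.0062] F [-0.6  1.1 -0.3] w 0.6 q [-0.52  0.19  1.53  0.    1.41 -0.56]
hung? px [271. 132.] 77 [ 169.  -183.9] 0.1510773799502762
hung? px [221. 196.] 222 [  8.3 -57.7] 0.15519714872344492
hung? px [144. 197.] 228 [  9.5 130.3] 0.15511237187238464
hung? px [172. 197.] 221 [ 8.1 62.1] 0.15528878956433023
hung? px [196. 197.] 223 [7.  3.5] 0.15508272788088387
hung? px [289. 215.] 621 [ -40.7 -220. ] 0.15482455397692374
179 pad [ 558.7 -117.8  152.8]
```

View pics/c6.png

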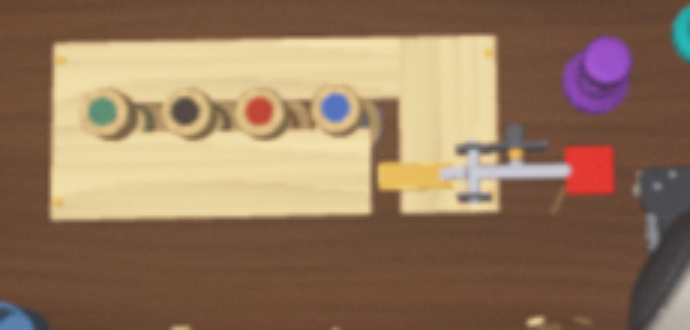

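View pics/c7.png

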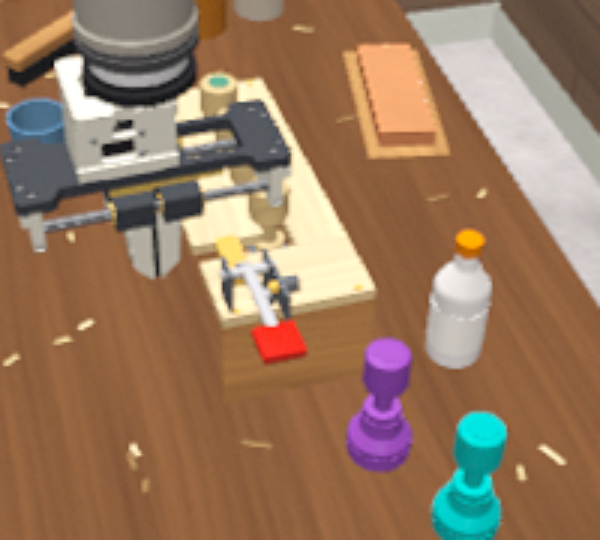

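Top crop: the four heads are in the run, the bolt (about (410,175)) sits across the entry, and the arm is level. Side crop: the lever is down with nothing touching it. Next I'll check the latch angle from the pad's plane.

Run:
```python
from m import *
for f in ('top','top1','side'):
    g=np.load('pics/%s.npz'%f);P=pts(g['d'],g)*1000;hsv=cv2.cvtColor(g['p'],cv2.COLOR_RGB2HSV)
    m=((hsv[...,0]<6)|(hsv[...,0]>174))&(hsv[...,1]>180)&(P[...,2]>125)&(P[...,2]<260)&(P[...,1]<0)&(P[...,1]>-180)
    m=cv2.erode(m.astype(np.uint8),np.ones((3,3)))>0
    q=P[m]; r=np.array([w2r(x[:2]) for x in q])
    c=np.linalg.lstsq(np.c_[r,np.ones(len(r))],q[:,2],rcond=None)[0]
    y0,z0=r[:,1].mean(),q[:,2].mean()
    print(f,len(q),'mean y z',y0.round(1),z0.round(1),'slope dz/dy -> arm angle above level',np.arctan(-c[1]).round(3),'by position',np.arctan2(z0-150-5,-170-y0).round(3))
```

```text
top 166 mean y z -266.9 153.7 slope dz/dy -> arm angle above level -0.009 by position -0.013
top1 172 mean y z -250.2 210.0 slope dz/dy -> arm angle above level 0.576 by position 0.601
side 119 mean y z -270.9 153.2 slope dz/dy -> arm angle above level 0.014 by position -0.018
```

```bash
python3 -c "
from h import *
print(workorder.hand_in())"
```

```text
the job is handed in; nothing more can be done
None
```

All four dolls on the bench (green, black, red, blue; yellow was absent) now hang in the long run of the slot. The keeper lever is pressed down and stays there by itself. I handed the job in at about 34 s of robot time, and no verdict was reported.

**Dolls:** After the press and before hand-in, the heads were at rack y ≈ 130, 62, 3.5 and −58 mm. The closest to the corner is about 37 mm past it. All were at x ≈ 7–9.5 mm against a middle line of 10, with head tops at about 155 mm, so they rest on the board.

**Lever:** The bolt lies across the entry. The pad's position gives a lever angle of about 0.61–0.63 rad. The less accurate slope fits gave about 0.61 (top view) and 0.59 (side view). All are above the 0.57 needed.

**Things that were not smooth:**
- At the lever's stop the wrist force read 72 N for a moment, below the 120 N limit, with only the fingertips on the pad.
- The black doll came out about 4 mm off where the gripper let it go according to the top view, but well within limits.
- I did not measure the glue bottle, hammer or paint pot again at the end. They looked in place in the later pictures, and I felt no contact with them.

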